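# Open, check and load a reagent block

## Task

Unlock the round lid of the reagent block by turning it counterclockwise until its lugs are clear of the claws, lift it off and lay it flat on the bench beside the block, right side up. Then take the feeler rod and feel each of the three wells with it down to whatever lies at the bottom, left, middle, then right (the left one is at the robot's left); if any well still holds a spent stub, pull the slide out so that the stubs drop into the catch bin, and push the slide fully home again. Finish with every brown vial that stands on the bench seated fully down in a well of its own, the slide shut, the rod back in its stand and the lid still on the bench, without disturbing the timer, the tape roll or the green box.

Things in the scene. Friction and masses are not known exactly. Their poses are not given: they have to be found in the camera images.
- block: Fixed block, 160 (x) by 150 (y) by 90 mm: grey catch bin, aluminium well plate with 3 wells along y, 42 mm apart. Origin: centre of underside, z up, front (-x) towards the robot. On top a ring 6 mm high, 62 mm inner radius, holds the lid; at +x and -x a steel claw 40 mm wide, 63 to 80 mm off centre, up to 107 mm high, overhangs a lug. Bin below the slide: 40 mm high; old stubs may lie in it.
- well_0 (a point): Centre of the mouth of the left (+y) well, 90 mm above the bench, axes as the block's. Round, 35 mm wide; empty it is 40 mm deep and ends on the slide. It may hold a spent stub: loose grey disc 24 mm wide, 16 mm high, flat on the bottom, too deep for fingers; the rod then stops 24 mm down, and a vial would stand 16 mm high. None to two wells hold one (not in the state).
- well_1 (a point): Centre of the mouth of the middle well; as well_0.
- well_2 (a point): Centre of the mouth of the right (-y) well; as well_0.
- slide (a joint): Slide of the block, a steel plate that is the floor of all wells: 0 = fully home (shut), 0.050 m = fully pulled out towards the block's -x. At 0.045 or more all wells are open below and stubs fall through into the bin. Friction about 1.5 N; it stays where it is left.
- slide_tab (a point): Centre of the top of the slide's upright black tab, 94 mm above the bench and, when shut, 105 mm in front (-x) of the block's centre. The tab is 12 mm (block x) by 14 mm (block y), 44 mm high, its plate's top at 50 mm height. Pinch it from above along the block's y. Moves with the slide; axes as the block's.
- lid: Aluminium bayonet lid lying on the well plate: disc of 60 mm radius, 10 mm thick, about 0.3 kg; lugs 16 mm wide reach out to 71 mm on its +x and -x sides. Origin: centre of underside, z up. Locked at the start: lugs under the claws, lid x axis 0 to 0.1 rad counterclockwise of the block's; it cannot turn clockwise. At 0.55 to 2.6 rad the lugs are clear and it lifts straight up.
- lid_handle (a point): Centre of the top of the lid's black bar handle, 40 mm above the lid's underside. The bar is 14 mm (lid x) by 60 mm (lid y) and 30 mm high. Axes as the lid's.
- rod: Feeler rod standing in its stand: round steel shaft 10 mm thick, 85 mm long, above it a black square grip 16 by 16 mm from 85 to 125 mm. Origin at the centre of the lower tip, z up along the rod; it may lean by up to 0.09 rad in the stand.
- stand_hole (a point): Centre of the mouth of the hole in the rod's stand, a grey block 60 by 60 by 50 mm high fixed to the bench. The hole is 14 mm square and 45 mm deep, with a 2 mm chamfer; axes as the stand's. Home, the rod's tip stands on the hole's bottom, 45 mm below this point.
- vial_0: Brown glass vial with a white label band and a black cap, upright on the bench, 70 mm high, about 50 g with a heavy foot: round body 30 mm wide up to 44 mm, above it a straight cap 22 mm wide from 44 to 70 mm (to seat it grip the cap, fingertips at 46 mm or higher). Origin: centre of underside, z up. Two or three vials are present; any vial may go in any well.
- vial_1: As vial_0.
- vial_2: As vial_0.
- timer: White bench timer 62 by 66 by 17 mm, a bystander. Origin at the centre of its underside.
- tape_roll: Roll of tape, 100 mm across, 19 mm high, a bystander. Origin at the centre of its underside.
- slide_box: Green box 34 by 87 by 35 mm, a bystander. Origin at the centre of its underside.
Mind the look-alikes: they are no part of the job. Leave any blue look-alike of the vial_2 alone.

How it is judged:
By the outcome, as a careful person would: the job done as asked, in the order asked, and still so for the second after the job is handed in, with the robot touching nothing.
Of stub_0, stub_1, stub_2, stub_3, stub_4 only 1 to 2 are there at a start; the rules pass over those that are not, and their reading is None.
Of vial_0, vial_1, vial_2 only 2 to 3 are there at a start; the rules pass over those that are not, and their reading is None.
At some moment in a run one of vial_0, vial_1, vial_2 may be knocked a few centimetres aside while the robot is not near it.
It also fails if it takes over 210 s, if anything falls off the work surface, if the arm or the gripper's body presses on something with over 40 N, if the wrist force passes 120 N, or if a joint passes its speed limit or range.

## Robot

A 6-joint arm with a two-finger parallel gripper is mounted at the origin on a cart in front of the work surface, level with it; the furniture and walls round the work are solid. World frame = base frame: x ahead of the robot, y to its left, z up, the work surface at z = 0. Lengths are in m, angles in degrees, forces in N, time in s.
With the tool pointing down it reaches from about 0.35 to 0.725 m from the base axis. Payload 6 kg.
Tool frame: the origin (TCP) lies at the very end of the fingers, on their centre line; the grasp point (between the pads) lies grasp_offset behind it (grasp_offset is the distance from the TCP to the grasp point, in m); z points along the fingers, y is the line along which they close (so a half turn about z gives the same grasp; the last joint's range is limited). The gripper opens to 85 mm and grips with 20 to 120 N. Pads are 22 mm wide; open, the fingers measure 114 mm over their backs; the gripper's body (76 mm by 85 mm) begins 54 mm behind the grasp point. The pads swing forward as they close: fully open they stand 13 mm farther back than shut.
Start: joints at [-58.172, 2.303, 4.859, 0, -92.561, -19.12], TCP at [0.132, -0.585, 0.231] pointing down, gripper open.
Joint ranges: [-146.85, 146.85], [-73.84, 115.35], [-62.03, 85.46], [-188.31, 113.3], [-161.28, -10.13], [-171.36, 171.36]. Speed limits (degrees/s): [147.25, 147.25, 172.46, 180, 180, 180].

## Interface

Orientations are given as [roll, pitch, yaw] about the fixed x, y, z axes, in that order (R = Rz(yaw) Ry(pitch) Rx(roll)).
In Python, from plant import state, capture, camera_params, hand_in, grasp_offset gives the robot as it stands.
- The arm moves only by the tool step_arm, never from a script. Its argument "plan" is a list of rows, each a list of 7 numbers: the shift along the tool's x, y, z each as a share of 0.15 m, from -1 to 1, then the turn, a rotation vector about the tool's x, y, z each as a share of 2 pi rad, from -1 to 1, then the finger opening in mm, from 0 to 85.4. A call has 1 to 12 rows; each row is the pose to reach, as a shift and turn from the pose commanded when the call began, along the tool's axes at that moment, turning the shorter way round; what a row does not reach only later rows make up. A row lasts 1/8 s, in which the tool goes at most 62.5 mm and 10.7 degrees, less where a joint would pass 70% of its speed; a pose out of reach is approached as far as the arm can. A call with a number of a shift or a turn outside -1 to 1 is refused whole. A call with a gripper value outside its range is refused whole. The fingers move at their own pace and stop on an object; "squeeze" is the grip in N (left out, the last holds). Time passes only in rows, so rows that repeat a pose let the fingers close. It gives the time, the measured TCP pose, the force, the opening and the grip force at its end, in the units of the state.
- state(): the state, without advancing time (a new reading comes with each control period).
- capture(name): name is "scene" or "side" or "wrist"; returns the picture (420x560x3 uint8, red, green, blue); there is no depth.
- camera_params(name): a dict with "K" (3x3 intrinsics, pixels), "world_to_cam" (4x4, takes a point from world to camera coordinates). Camera axes: x right, y down, z forward; pixel columns grow to the right and rows downward; lengths in m; the calibration is good to about 2 mm. The wrist camera is an equidistant fisheye: a pixel r from the principal point sees the ray r / f radians off the axis. A picture is of the moment at which its call begins: read the wrist's pose just before it. camera_params takes no time and is no camera call; for the wrist camera it gives the pose at the moment of the call.
- hand_in(): hands the job in; it is judged then, once.
The state is a dict: "clock": time; "qpos": joint angles; "joint_velocities": joint speeds; "joint_efforts": joint torques, N m; "ee_pos": TCP position; "eef_rot": TCP orientation; "contact_force": force on the tool from outside, world axes, zero at the start; "wrist_torque": the same for the moment, N m; "finger_gap": finger opening in m; "finger_force": force on a finger pad.
Only numpy, scipy, OpenCV 4.12 (cv2) and the standard library are available. Lean on these libraries where they do the work, as an engineer would, in place of code of your own. Each camera call takes 0.05 s, during which the arm holds its last target. There are 200 camera calls.

## Working session

There is one attempt and no reset: what is moved stays moved. The work goes in short steps, Python scripts to look and compute and a tool call to move; the robot and the scene stay as the last step left them, time stands still between calls to the robot, and variables do not carry over. Pictures are saved under pics/ and viewed, at most 14 in all, crops included, and the job is handed in when it is done.

Besides the shell and the picture viewer there is one more tool, called after ">>>" as name(argument=value, ...) on one line, values as JSON. step_arm: Moves the arm, as the interface text tells. Its arguments: {"type":"object","properties":{"plan":{"type":"array"},"squeeze":{"type":"number"}},"required":["plan"]}

```bash
ls; mkdir -p pics
python3 - <<'E'
from plant import *
import cv2
s=state();print({k:s[k] for k in s});print(grasp_offset)
for n in("scene","side"):
    p=camera_params(n);print(n,p)
    cv2.imwrite(f"pics/{n}0.png",capture(n)[:,:,::-1])
print(camera_params("wrist"))
E
```

```text
pics
{'clock': 0.0, 'qpos': array([-5.81728988e+01,  2.33947653e+00,  4.80380743e+00, -2.58714081e-02,
       -9.25615182e+01, -1.91183213e+01]), 'joint_velocities': array([ 0.08175977, -0.09717349,  0.0614532 , -0.06123683, -0.0223443 ,
       -0.07163352]), 'joint_efforts': array([-7.28580726e-04, -3.68207359e+01,  3.47418308e+01,  6.93232164e+00,
       -5.28108751e-03, -1.16992896e-05]), 'ee_pos': array([ 0.13199453, -0.58497637,  0.23028736]), 'eef_rot': array([ 1.79899708e+02, -7.40884810e-03, -1.67290079e+02]), 'contact_force': array([-0.04037004,  0.09206504, -0.05236882]), 'wrist_torque': array([-0.03413143, -0.01621972,  0.01733733]), 'finger_force': 0.0, 'finger_gap': 0.0855937185356217}
0.0187
scene {'K': array([[437.18849761,   0.        , 276.52333857],
       [  0.        , 437.18849761, 224.03708445],
       [  0.        ,   0.        ,   1.        ]]), 'world_to_cam': array([[ 0.87008196, -0.49283575,  0.0083851 , -0.53311989],
       [-0.1998867 , -0.36833986, -0.90794882,  0.21786525],
       [ 0.45055821,  0.78831381, -0.41899718,  1.32157924],
       [ 0.        
[... 194 characters left out ...]
 1.        ]]), 'world_to_cam': array([[-0.86997702, -0.49300291, -0.00938731,  0.49762005],
       [-0.17616925,  0.32854534, -0.9279129 ,  0.21630449],
       [ 0.46054792, -0.80560914, -0.37267884,  0.88466515],
       [ 0.        ,  0.        ,  0.        ,  1.        ]])}
{'K': array([[325.1922621 ,   0.        , 274.482443  ],
       [  0.        , 325.1922621 , 209.59348593],
       [  0.        ,   0.        ,   1.        ]]), 'world_to_cam': array([[-0.22029431,  0.97542999,  0.00259847,  0.59759995],
       [ 0.94032836,  0.2116571 ,  0.26642795, -0.03410922],
       [ 0.25933183,  0.06113598, -0.96385133,  0.37915977],
       [ 0.        ,  0.        ,  0.        ,  1.        ]])}
```

View pics/scene0.png

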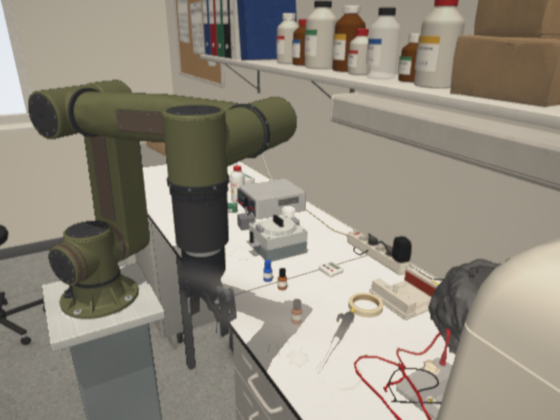

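View pics/side0.png

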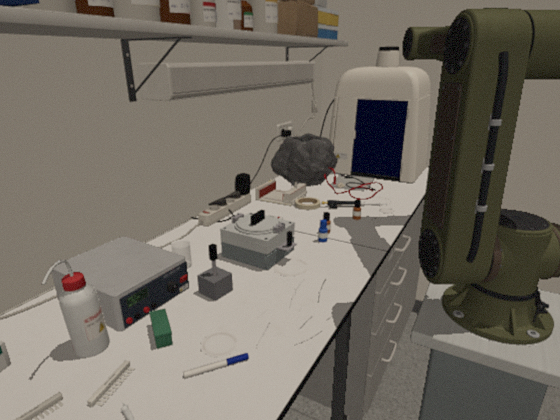

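The overview shows the block at scene (280,235), the blue look-alike at (268,271), brown vials at (282,279) and (297,311), the timer at (331,268) and the tape at (366,304). The side view shows the stand with the rod at (213,280) and the green box at (161,328). I'll enlarge both views.

```bash
python3 - <<'E'
import cv2
a=cv2.imread("pics/scene0.png")[180:340,220:400];b=cv2.imread("pics/side0.png")[190:350,145:385]
cv2.imwrite("pics/c1.png",cv2.resize(a,None,fx=3.75,fy=3.75,interpolation=cv2.INTER_CUBIC))
cv2.imwrite("pics/c2.png",cv2.resize(b,None,fx=3.33,fy=3.33,interpolation=cv2.INTER_CUBIC))
E
cat > h.py <<'E'
import numpy as np, cv2
from plant import *
from scipy.spatial.transform import Rotation as R
def ray(name,u,v,p=None):
    p=p or camera_params(name); K=p["K"]; T=p["world_to_cam"]
    x=(u-K[0,2])/K[0,0]; y=(v-K[1,2])/K[1,1]
    if name=="wrist":
        r=np.hypot(x,y); d=np.array([x/r*np.sin(r),y/r*np.sin(r),np.cos(r)]) if r>1e-9 else np.array([0,0,1.])
    else: d=np.array([x,y,1.])
    Rm=T[:3,:3]; return -Rm.T@T[:3,3], Rm.T@d
def onz(name,u,v,z,p=None):
    o,d=ray(name,u,v,p); return o+d*(z-o[2])/d[2]
def proj(name,P,p=None):
    p=p or camera_params(name);K=p["K"]; c=p["world_to_cam"]@np.append(P,1); c=c[:3]
    if name=="wrist":
        r=np.hypot(c[0],c[1]);t=np.arctan2(r,c[2]);c=np.array([c[0]/r*t,c[1]/r*t,1])
    return (K@(c/c[2]))[:2]
def tri(*rs):
    A=0;b=0
    for o,d in rs:
        d=d/np.linalg.norm(d);M=np.eye(3)-np.outer(d,d);A=A+M;b=b+M@o
    return np.linalg.solve(A,b)
def plan(pos,yaw=None,s=None):
    """row shares for going to TCP pos (tool down, yaw deg) from current pose"""
    s=s or state(); r0=R.from_euler("xyz",s["eef_rot"],degrees=True)
    d=r0.inv().apply(np.array(pos)-s["ee_pos"])/0.15
    t=np.zeros(3)
    if yaw is not None: t=(r0.inv()*R.from_euler("xyz",[180,0,yaw],degrees=True)).as_rotvec()/(2*np.pi)
    return np.round(d,4),np.round(t,4)
E
```

```text
(no output)
```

View pics/c1.png

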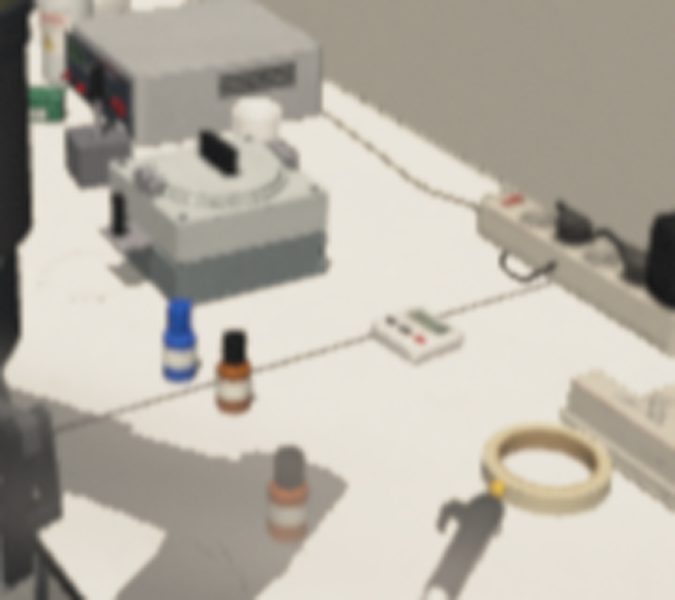

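View pics/c2.png

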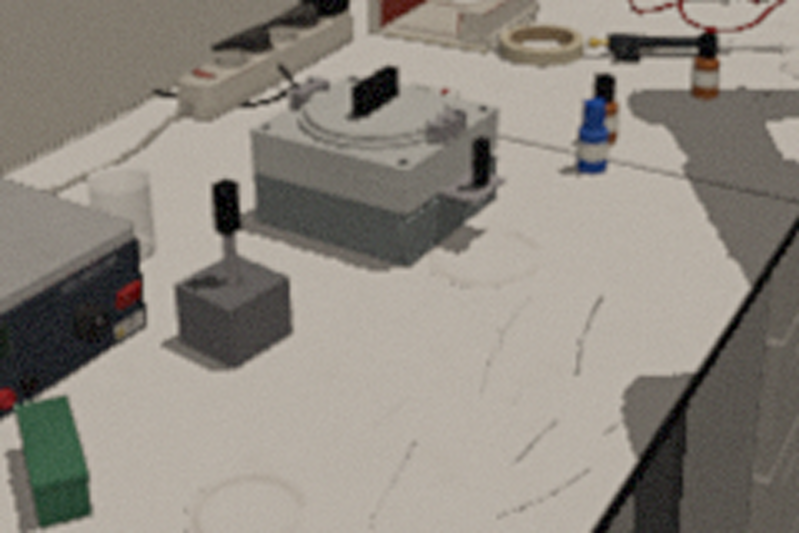

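Scene crop: blue decoy at (180,340), which is left alone. The brown vials are at (234,370) and (288,495), the latter in shadow, and both have the brown body, label and black cap. I see two in total. Side crop: lid handle at (375,90), tab at (482,160), rod at (228,205).

Run:
```python
from h import *
a=lambda u,v:(220+u/3.75,180+v/3.75)
b=lambda u,v:(145+u/3.33,190+v/3.33)
A=lambda u,v,z:print("scene",(u,v),onz("scene",*a(u,v),z).round(4))
B=lambda u,v,z:print("side",(u,v),onz("side",*b(u,v),z).round(4))
print("block corners z.09");A(112,166,.09);A(180,226,.09);A(327,188,.09)
B(253,133,.09);B(405,182,.09);B(497,107,.09)
print("base corners");A(190,304,0);A(327,268,0);B(405,265,0)
print("handle top ends z.13");A(204,131,.13);A(233,153,.13);B(352,88,.13);B(395,70,.13)
print("tab top");A(119,196,.094);B(482,141,.094)
print("stand corners z.05");B(176,289,.05);B(232,318,.05);B(291,279,.05);B(235,250,.05)
print("rod tri", "grip top")
B(226,182,.13);B(230,250,.05)
print("vials cap top");A(234,335,.07);A(288,452,.07);B(604,78,.07);B(708,33,.07);A(179,304,.07);B(595,101,.07)
print("timer tape box");A(418,330,.017);A(547,460,.019);B(540,40,.019);B(45,435,.035)
for q in [(18,407),(67,396),(88,485),(40,497)]:B(*q,.035)
```

```text
block corners z.09
scene (112, 166) [0.5422 0.0732 0.09  ]
scene (180, 226) [ 0.5387 -0.0709  0.09  ]
scene (327, 188) [ 0.6981 -0.0677  0.09  ]
side (253, 133) [0.6961 0.0878 0.09  ]
side (405, 182) [0.5345 0.1076 0.09  ]
side (497, 107) [ 0.5398 -0.0609  0.09  ]
base corners
scene (190, 304) [ 0.5551 -0.0603  0.    ]
scene (327, 268) [ 0.7057 -0.0624  0.    ]
side (405, 265) [0.5505 0.0837 0.    ]
handle top ends z.13
scene (204, 131) [0.6168 0.0248 0.13  ]
scene (233, 153) [ 0.6155 -0.0324  0.13  ]
side (352, 88) [0.6224 0.0451 0.13  ]
side (395, 70) [ 0.6122 -0.0078  0.13  ]
tab top
scene (119, 196) [0.5147 0.003  0.094 ]
side (482, 141) [0.5136 0.0182 0.094 ]
stand corners z.05
side (176, 289) [0.6331 0.2683 0.05  ]
side (232, 318) [0.5732 0.2801 0.05  ]
side (291, 279) [0.568  0.2166 0.05  ]
side (235, 250) [0.6311 0.2014 0.05  ]
rod tri grip top
side (226, 182) [0.6041 0.2382 0.13  ]
side (230, 250) [0.6345 0.2032 0.05  ]
vials cap top
scene (234, 335) [ 0.5025 -0.2299  0.07  ]
scene (288, 452) [ 0.4536 -0.3915  0.07  ]
side (604, 78) [ 0.5024 -0.218   0.07  ]
side (708, 33) [ 0.4554 -0.3917  0.07  ]
scene (179, 304) [ 0.4874 -0.1636  0.07  ]
side (595, 101) [ 0.4872 -0.1597  0.07  ]
timer tape box
scene (418, 330) [ 0.6953 -0.2239  0.017 ]
scene (547, 460) [ 0.664  -0.4355  0.019 ]
side (540, 40) [ 0.6631 -0.4165  0.019 ]
side (45, 435) [0.6075 0.4259 0.035 ]
side (18, 407) [0.6442 0.4129 0.035 ]
side (67, 396) [0.6251 0.3888 0.035 ]
side (88, 485) [0.5504 0.4485 0.035 ]
side (40, 497) [0.5674 0.4699 0.035 ]
```

>>> step_arm(plan=[[-1, 1, -0.7, 0, 0, -0.215, 85], [-1, 1, -0.7, 0, 0, -0.215, 85], [-1, 1, -0.7, 0, 0, -0.215, 85], [-1, 1, -0.7, 0, 0, -0.215, 85], [-1, 1, -0.7, 0, 0, -0.215, 85], [-1, 1, -0.7, 0, 0, -0.215, 85], [-1, 1, -0.7, 0, 0, -0.215, 85], [-1, 1, -0.7, 0, 0, -0.215, 85]], squeeze=60)

```text
clock: 1.1
ee_pos: [0.2454, -0.4058, 0.3359]
eef_rot: [180.0, 0.0, -89.7]
contact_force: [0.2, 0.5, -0.6]
finger_gap: 0.0851
finger_force: 0.0
```

>>> step_arm(plan=[[-1, -1, 0, 0, 0, 0, 85], [-1, -1, 0, 0, 0, 0, 85], [-1, -1, 0, 0, 0, 0, 85], [-1, -1, 0, 0, 0, 0, 85]])

```text
clock: 1.6
ee_pos: [0.3966, -0.2533, 0.3355]
eef_rot: [179.9, 0.1, -89.7]
contact_force: [0.4, 0.1, -0.1]
finger_gap: 0.0847
finger_force: 0.0
```

>>> step_arm(plan=[[-1, -0.8, 0, 0, 0, 0, 85], [-1, -0.8, 0, 0, 0, 0, 85], [-1, -0.8, 0, 0, 0, 0, 85], [-1, -0.8, 0, 0, 0, 0, 85]])

```text
clock: 2.1
ee_pos: [0.5162, -0.1023, 0.334]
eef_rot: [179.8, 0.0, -89.6]
contact_force: [0.1, -0.4, -0.3]
finger_gap: 0.0849
finger_force: 0.0
```

>>> step_arm(plan=[[-0.6, 0, 0, 0, 0, 0, 85], [-0.6, 0, 0, 0, 0, 0, 85], [-0.6, 0, 0, 0, 0, 0, 85]])

```text
clock: 2.48
ee_pos: [0.5143, -0.0145, 0.3361]
eef_rot: [180.0, 0.0, -89.8]
contact_force: [-0.2, 0.5, -0.9]
finger_gap: 0.0851
finger_force: 0.0
```

Run:
```python
from h import *
import pickle
s=state();print(s["ee_pos"],s["eef_rot"],s["qpos"])
p=camera_params("wrist");im=capture("wrist");pickle.dump(p,open("w1.pkl","wb"))
o=-p["world_to_cam"][:3,:3].T@p["world_to_cam"][:3,3];print(o,p["world_to_cam"][2,:3])
cv2.imwrite("pics/w1.png",cv2.resize(im[:,:,::-1],(800,600),interpolation=cv2.INTER_CUBIC))
```

```text
[ 0.51434244 -0.01448726  0.33612427] [ 1.79977250e+02  8.53882175e-03 -8.97609933e+01] [ 2.08257245e+01 -8.52559750e+00  5.49607440e+00 -1.64855284e-02
 -1.04039966e+02 -2.05907129e+01]
[ 0.51360202 -0.08061414  0.47873468] [-0.00101361  0.26704392 -0.96368383]
```

View pics/w1.png

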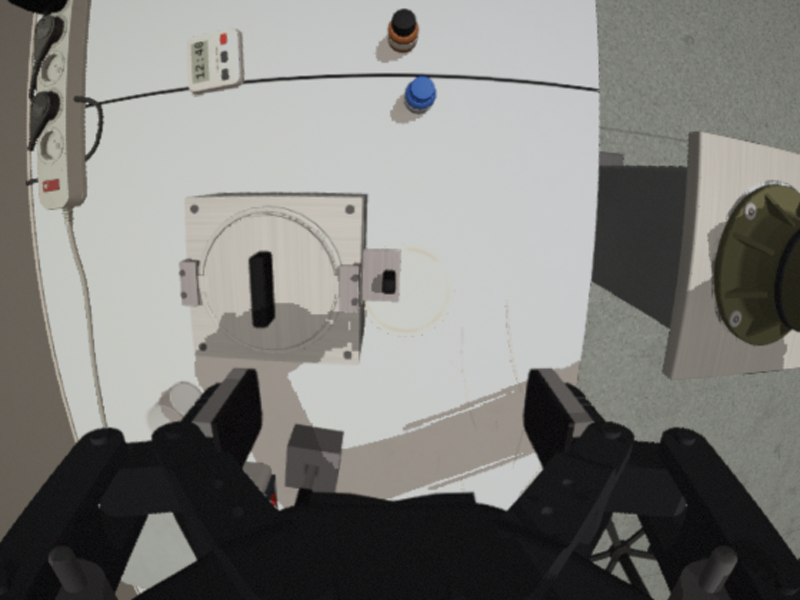

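The wrist picture shows the block's top corners at (187,198), (364,197), (361,361) and (197,361). The handle is around (262,288), the tab top at (389,281), the stand at (315,455), the blue decoy at (421,93) and a brown vial at (403,24).

Run:
```python
from h import *
import pickle
p=pickle.load(open("w1.pkl","rb"));k=1/1.42857
W=lambda n,u,v,z:print(n,onz("wrist",u*k,v*k,z,p).round(4))
for q in[(187,198),(365,198),(361,361),(197,361)]:W("corner",*q,.09)
for q in[(194,210),(349,210),(347,355),(203,347)]:W("screw",*q,.09)
W("clawL",180,282,.107);W("clawL",199,282,.107);W("clawR",340,282,.107);W("clawR",361,282,.107)
W("tab",389,275,.094);W("tab",389,287,.094)
for q in[(250,255),(270,251),(274,321),(254,328)]:W("handle base/top?",*q,.13);
for q in[(289,428),(343,431),(337,488),(285,486)]:W("stand",*q,.05)
W("vial",404,20,.07);W("blue",421,87,.07);W("timer",216,60,.017)
im=cv2.imread("pics/w1.png");cv2.imwrite("pics/w1c.png",cv2.resize(im[180:380,170:420],None,fx=3,fy=3,interpolation=cv2.INTER_CUBIC))
```

```text
corner [ 0.6957 -0.0655  0.09  ]
corner [ 0.5362 -0.0604  0.09  ]
corner [0.5412 0.0853 0.09  ]
corner [0.7017 0.0898 0.09  ]
screw [ 0.6892 -0.0544  0.09  ]
screw [ 0.5496 -0.0503  0.09  ]
screw [0.5538 0.0795 0.09  ]
screw [0.693  0.0749 0.09  ]
clawL [0.7008 0.0073 0.107 ]
clawL [0.6818 0.0074 0.107 ]
clawR [0.5563 0.0077 0.107 ]
clawR [0.5389 0.0076 0.107 ]
tab [0.5159 0.0045 0.094 ]
tab [0.5159 0.015  0.094 ]
handle base/top? [ 0.625  -0.0197  0.13  ]
handle base/top? [ 0.6083 -0.0226  0.13  ]
handle base/top? [0.6085 0.0345 0.13  ]
handle base/top? [0.6261 0.0408 0.13  ]
stand [0.6246 0.1837 0.05  ]
stand [0.5653 0.1852 0.05  ]
stand [0.576 0.265 0.05 ]
stand [0.6378 0.2659 0.05  ]
vial [ 0.5039 -0.2212  0.07  ]
blue [ 0.489  -0.1583  0.07  ]
timer [ 0.6955 -0.2075  0.017 ]
```

View pics/w1c.png

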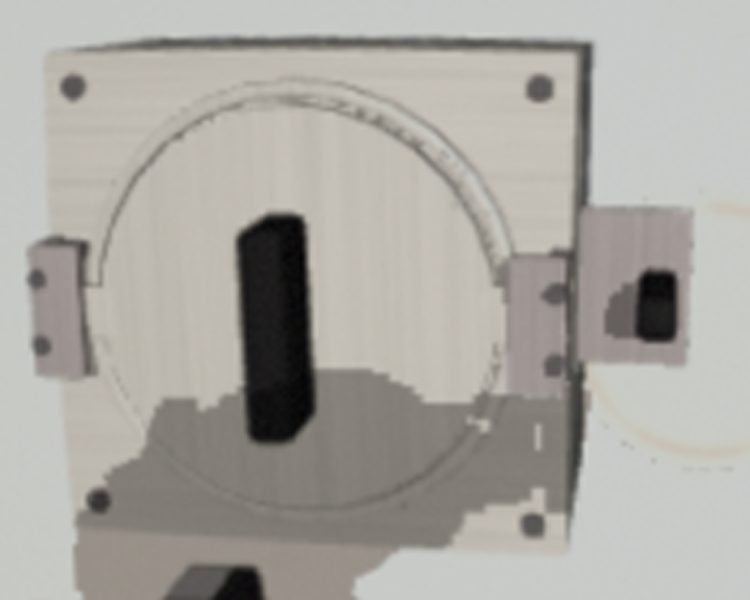

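```bash
cat > fit.py <<'E'
from h import *
import pickle
from scipy.optimize import least_squares
p=pickle.load(open("w1.pkl","rb"));ps=camera_params("scene");pd=camera_params("side")
k=1/1.42857
c=lambda u,v:((170+u/3)*k-.1,(180+v/3)*k-.1)
obs=[("wrist",p,c(46,52),(.08,-.075,.09)),("wrist",p,c(579,50),(-.08,-.075,.09)),("wrist",p,c(568,550),(-.08,.075,.09)),
("wrist",p,c(657,305),(-.105,0,.094))]
for q,sx,sy in[((73,87),1,-1),((540,88),-1,-1),((533,524),-1,1),((98,500),1,1)]:obs.append(("wrist",p,c(*q),(sx*.07,sy*.065,.09)))
S=lambda u,v:(220+u/3.75,180+v/3.75);D=lambda u,v:(145+u/3.33,190+v/3.33)
for q,b in[((112,166),(-.08,.075,.09)),((180,226),(-.08,-.075,.09)),((327,188),(.08,-.075,.09))]:obs.append(("scene",ps,S(*q),b))
for q,b in[((253,133),(.08,.075,.09)),((405,182),(-.08,.075,.09)),((497,107),(-.08,-.075,.09))]:obs.append(("side",pd,D(*q),b))
def f(x,full=False,o=None):
    r=[]
    for n,pp,uv,b in o or obs:
        cy,sy=np.cos(x[2]),np.sin(x[2]);P=(x[0]+cy*b[0]-sy*b[1],x[1]+sy*b[0]+cy*b[1],b[2])
        r.append(proj(n,P,pp)-uv)
    return np.array(r) if full else np.ravel(r)
for nm in (("wrist",),("scene",),("side",),("wrist","scene","side")):
    o=[t for t in obs if t[0] in nm]
    z=least_squares(f,[.62,.01,0],kwargs=dict(o=o),loss="soft_l1");print(nm,z.x[:2].round(4),np.degrees(z.x[2]).round(2));print(f(z.x,True,o).round(1).tolist())
C=lambda u,v,zz:onz("wrist",*c(u,v),zz,p).round(4)
print("handle top",C(270,339,.13),C(237,238,.13),C(250,440,.13),C(303,215,.1),C(315,405,.1))
E
python3 fit.py
```

```text
('wrist',) [0.6208 0.0111] -1.7
[[-0.7, 0.1], [-0.5, 0.1], [-0.1, 0.7], [0.2, 3.2], [0.1, -0.4], [0.0, -0.6], [0.4, -0.6], [0.5, -0.3]]
('scene',) [0.62   0.0037] -0.66
[[-1.1, -0.6], [0.0, -0.1], [0.9, 0.4]]
('side',) [0.617  0.0183] -2.31
[[-1.6, 0.0], [0.3, -2.1], [0.6, 1.2]]
('wrist', 'scene', 'side') [0.6208 0.011 ] -1.68
[[-0.8, 0.1], [-0.6, 0.0], [-0.1, 0.6], [0.1, 3.1], [0.0, -0.5], [-0.1, -0.7], [0.4, -0.7], [0.4, -0.3], [-1.6, -1.6], [-1.3, -1.1], [-0.1, -0.2], [-1.1, -1.0], [0.9, -3.5], [0.4, -0.0]]
handle top [0.6188 0.0111 0.13  ] [ 0.6262 -0.0163  0.13  ] [0.6267 0.0395 0.13  ] [ 0.6158 -0.0172  0.1   ] [0.6155 0.0388 0.1   ]
```

>>> step_arm(plan=[[-0.17, -0.697, 0.9, 0, 0, 0.002, 45], [-0.17, -0.697, 0.9, 0, 0, 0.002, 45], [-0.17, -0.697, 0.9, 0, 0, 0.002, 45], [-0.17, -0.697, 0.9, 0, 0, 0.002, 45], [-0.17, -0.697, 0.9, 0, 0, 0.002, 45], [-0.17, -0.697, 0.9, 0, 0, 0.002, 45]])

```text
clock: 3.28
ee_pos: [0.6194, 0.0095, 0.204]
eef_rot: [-179.8, 0.0, -90.6]
contact_force: [0.3, -0.4, 0.2]
finger_gap: 0.0451
finger_force: 0.0
```

Down to z 0.105, then close.

>>> step_arm(plan=[[-0.01, 0, 0.35, 0, 0, 0, 45], [-0.01, 0, 0.6, 0, 0, 0, 45], [-0.01, 0, 0.66, 0, 0, 0, 45], [-0.01, 0, 0.66, 0, 0, 0, 45], [-0.01, 0, 0.66, 0, 0, 0, 10], [-0.01, 0, 0.66, 0, 0, 0, 10], [-0.01, 0, 0.66, 0, 0, 0, 10], [-0.01, 0, 0.66, 0, 0, 0, 10]], squeeze=60)

```text
clock: 4.28
ee_pos: [0.6204, 0.0119, 0.1049]
eef_rot: [-179.8, 0.0, -90.6]
contact_force: [0.3, 0.5, 6.1]
finger_gap: 0.0132
finger_force: 61.1
```

>>> step_arm(plan=[[0, 0, -0.005, 0, 0, -0.015, 10], [0, 0, -0.005, 0, 0, -0.03, 10], [0, 0, -0.005, 0, 0, -0.045, 10], [0, 0, -0.005, 0, 0, -0.06, 10]])

```text
clock: 4.78
ee_pos: [0.6199, 0.0117, 0.1049]
eef_rot: [-179.9, -0.0, -68.8]
contact_force: [-0.0, -0.1, 4.8]
finger_gap: 0.0127
finger_force: 61.0
```

>>> step_arm(plan=[[0, 0, 0, 0, 0, -0.015, 10], [0, 0, 0, 0, 0, -0.03, 10], [0, 0, 0, 0, 0, -0.045, 10], [0, 0, 0, 0, 0, -0.06, 10], [0, 0, 0, 0, 0, -0.075, 10], [0, 0, 0, 0, 0, -0.075, 10], [0, 0, 0, 0, 0, -0.075, 10]])

```text
clock: 5.65
ee_pos: [0.62, 0.0118, 0.1049]
eef_rot: [-179.9, -0.1, -42.1]
contact_force: [-0.3, -0.0, 5.4]
finger_gap: 0.0131
finger_force: 61.2
```

Run:
```python
from h import *
import pickle
p=pickle.load(open("w1.pkl","rb"));k=1/1.42857
for q in[(598,90),(600,200),(590,300),(582,370)]:print(onz("wrist",q[0]*k,q[1]*k,0,p).round(3))
```

```text
[ 0.291 -0.184  0.   ]
[ 0.286 -0.062  0.   ]
[0.288 0.052 0.   ]
[0.286 0.139 0.   ]
```

>>> step_arm(plan=[[0, 0, -0.05, 0, 0, 0, 10], [0, 0, -0.15, 0, 0, 0, 10], [0, 0, -0.35, 0, 0, 0, 10], [0, 0, -0.5, 0, 0, 0, 10], [0, 0, -0.5, 0, 0, 0, 10]])

```text
clock: 6.28
ee_pos: [0.62, 0.0119, 0.1806]
eef_rot: [-179.8, -0.1, -42.0]
contact_force: [-0.4, -0.0, -4.0]
finger_gap: 0.0127
finger_force: 60.0
```

>>> step_arm(plan=[[-0.3, -0.02, 0, 0, 0, 0, 10], [-0.6, -0.02, 0, 0, 0, 0, 10], [-0.915, -0.02, 0, 0, 0, 0, 10], [-0.915, -0.02, 0, 0, 0, 0, 10]])

```text
clock: 6.78
ee_pos: [0.5171, 0.1076, 0.1771]
eef_rot: [180.0, 0.1, -41.8]
contact_force: [0.8, -0.1, -3.9]
finger_gap: 0.0129
finger_force: 59.8
```

>>> step_arm(plan=[[-0.3, -0.02, 0, 0, 0, 0, 10], [-0.6, -0.02, 0, 0, 0, 0, 10], [-0.915, -0.02, 0, 0, 0, 0, 10], [-0.915, -0.02, 0.3, 0, 0, 0, 10], [-0.915, -0.02, 0.7, 0, 0, 0, 10], [-0.915, -0.02, 0.9, 0, 0, 0, 10], [-0.915, -0.02, 0.9, 0, 0, 0, 10]])

```text
clock: 7.65
ee_pos: [0.4175, 0.198, 0.0397]
eef_rot: [179.6, 0.0, -42.1]
contact_force: [0.2, 0.2, -2.8]
finger_gap: 0.0124
finger_force: 59.7
```

>>> step_arm(plan=[[0, 0, 0.08, 0, 0, 0, 10], [0, 0, 0.15, 0, 0, 0, 10], [0, 0, 0.155, 0, 0, 0, 10], [0, 0, 0.155, 0, 0, 0, 10]])

```text
clock: 8.15
ee_pos: [0.4194, 0.2001, 0.0203]
eef_rot: [-180.0, -0.0, -42.0]
contact_force: [0.2, 0.8, -3.4]
finger_gap: 0.0129
finger_force: 59.8
```

>>> step_arm(plan=[[0, 0, 0.015, 0, 0, 0, 10], [0, 0, 0.03, 0, 0, 0, 10], [0, 0, 0.035, 0, 0, 0, 10], [0, 0, 0.035, 0, 0, 0, 10]])

```text
clock: 8.65
ee_pos: [0.4193, 0.2, 0.0149]
eef_rot: [-180.0, -0.0, -42.0]
contact_force: [-1.4, -1.3, 0.2]
finger_gap: 0.013
finger_force: 60.2
```

>>> step_arm(plan=[[0, 0, 0, 0, 0, 0, 40], [0, 0, 0, 0, 0, 0, 40], [0, 0, 0, 0, 0, 0, 40], [0, 0, -0.1, 0, 0, 0, 40], [0, 0, -0.4, 0, 0, 0, 40], [0, 0, -0.8, 0, 0, 0, 40], [0, 0, -1, 0, 0, 0, 40]])

```text
clock: 9.52
ee_pos: [0.4203, 0.2004, 0.1697]
eef_rot: [-179.7, -0.1, -42.0]
contact_force: [0.4, -0.1, -1.0]
finger_gap: 0.04
finger_force: 0.0
```

>>> step_arm(plan=[[0.2, -0.05, -1, 0, 0, 0.03, 80], [0.5, -0.15, -1, 0, 0, 0.06, 80], [0.867, -0.33, -1, 0, 0, 0.09, 80], [0.867, -0.33, -1, 0, 0, 0.12, 80], [0.867, -0.33, -1, 0, 0, 0.133, 80], [0.867, -0.33, -1, 0, 0, 0.133, 80], [0.867, -0.33, -1, 0, 0, 0.133, 80]])

```text
clock: 10.4
ee_pos: [0.5486, 0.1497, 0.3152]
eef_rot: [-180.0, 0.0, -89.8]
contact_force: [-0.8, -1.0, 0.2]
finger_gap: 0.08
finger_force: 0.0
```

Run:
```python
from h import *
import pickle
s=state();print(s["ee_pos"],s["eef_rot"],s["qpos"])
p=camera_params("wrist");im=capture("wrist");pickle.dump(p,open("w2.pkl","wb"))
cv2.imwrite("pics/w2.png",cv2.resize(im[:,:,::-1],(800,600),interpolation=cv2.INTER_CUBIC))
```

```text
[0.54862771 0.14968002 0.31520986] [-1.79964690e+02  2.16791028e-02 -8.97710851e+01] [ 3.54767289e+01 -1.04154419e+00  1.02819778e+01  2.72620702e-03
 -1.01282174e+02 -3.52472863e+01]
```

View pics/w2.png

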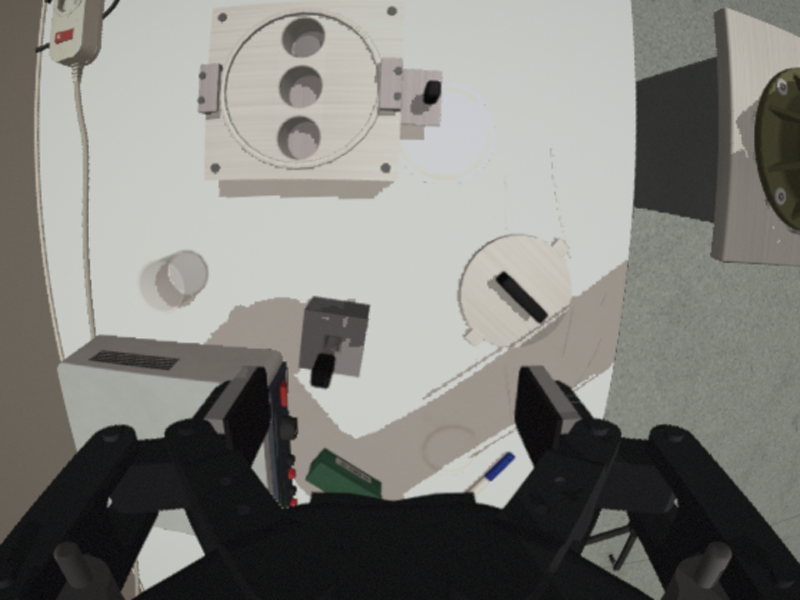

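The lid lies flat on the bench at (515,290), lugs clear. The three wells are open at (303,40), (301,88) and (299,138). The stand top is around (333,338), with the rod's grip at (322,370).

Run:
```python
import cv2
im=cv2.imread("pics/w2.png");cv2.imwrite("pics/w2c.png",cv2.resize(im[285:405,270:400],None,fx=5,fy=5,interpolation=cv2.INTER_CUBIC))
```

```text
(no output)
```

View pics/w2c.png

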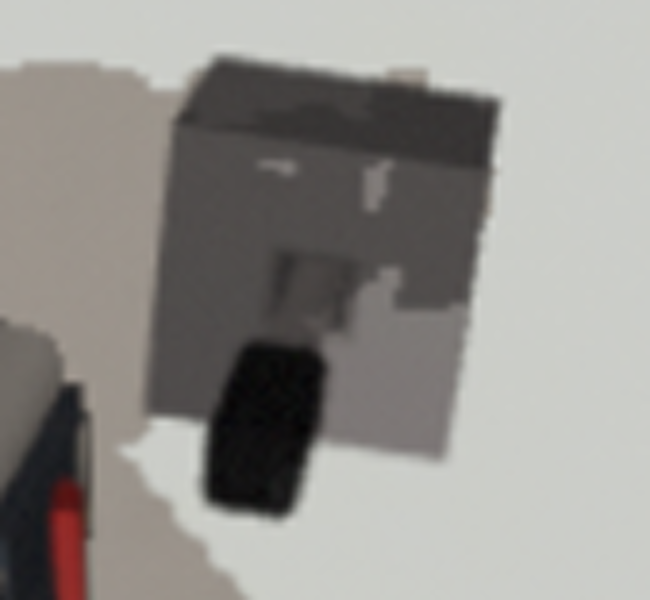

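Run:
```python
from h import *
import pickle
p=pickle.load(open("w2.pkl","rb"));k=1/1.42857
C=lambda u,v,z:onz("wrist",(270+u/5)*k-.1,(285+v/5)*k-.1,z,p)
c=[C(*q,.05) for q in[(178,125),(492,168),(447,460),(147,412)]]
print(np.round(c,4),np.mean(c,0).round(4))
for i in range(4):
    d=c[(i+1)%4]-c[i];print(np.hypot(*d[:2]).round(4),np.degrees(np.arctan2(d[1],d[0])).round(1))
print("hole",C(313,290,.05).round(4));t=C(255,467,.13);print("top",t.round(4))
m=np.mean(c,0);print("lean",((t-m)[:2]/.08).round(3), "at z.11 x,y",(m+(t-m)*.06/.08).round(4))
W=lambda n,u,v,z:print(n,onz("wrist",u*k,v*k,z,p).round(4))
for q in[(303,40),(301,88),(299,138)]:W("well~",*q,.09)
```

```text
[[0.6281 0.207  0.05  ]
 [0.5697 0.2149 0.05  ]
 [0.5791 0.2744 0.05  ]
 [0.6375 0.2653 0.05  ]] [0.6036 0.2404 0.05  ]
0.059 172.3
0.0602 80.9
0.0591 -8.8
0.0591 -99.2
hole [0.6038 0.2394 0.05  ]
top [0.6032 0.2387 0.13  ]
lean [-0.005 -0.021] at z.11 x,y [0.6033 0.2392 0.11  ]
well~ [ 0.6193 -0.0277  0.09  ]
well~ [0.6203 0.013  0.09  ]
well~ [0.6217 0.0538 0.09  ]
```

Run:
```python
from h import *
import pickle
p=pickle.load(open("w2.pkl","rb"));k=1/1.42857
for z in(.06,.08,.1,.12):print(z,onz("wrist",280*k,350*k,z,p).round(4))
b=lambda u,v:("side",145+u/3.33,190+v/3.33)
print(tri(ray("wrist",280*k,350*k,p),ray(*b(135,240))))
print(plan([.6036,.2385,.2],-98.6))
```

```text
0.06 [0.6528 0.2436 0.06  ]
0.08 [0.6475 0.2356 0.08  ]
0.1 [0.6423 0.2275 0.1   ]
0.12 [0.637  0.2195 0.12  ]
[0.66516692 0.2508292  0.06745261]
(array([-0.5899, -0.3688,  0.768 ]), array([-0.0001,  0.0001,  0.0245]))
```

>>> step_arm(plan=[[-0.59, -0.369, 0.2, 0, 0, 0.0245, 40], [-0.59, -0.369, 0.4, 0, 0, 0.0245, 40], [-0.59, -0.369, 0.77, 0, 0, 0.0245, 40], [-0.59, -0.369, 0.77, 0, 0, 0.0245, 40], [-0.59, -0.369, 0.77, 0, 0, 0.0245, 40]])

```text
clock: 11.08
ee_pos: [0.605, 0.2382, 0.203]
eef_rot: [-179.8, 0.1, -98.7]
contact_force: [-0.6, -0.5, 1.5]
finger_gap: 0.0401
finger_force: 0.0
```

>>> step_arm(plan=[[0, 0, 0.3, 0, 0, 0, 40], [0, 0, 0.5, 0, 0, 0, 40], [0, 0, 0.68, 0, 0, 0, 40], [0, 0, 0.68, 0, 0, 0, 40], [0, 0, 0.68, 0, 0, 0, 40]])

```text
clock: 11.7
ee_pos: [0.6057, 0.2388, 0.1012]
eef_rot: [-179.7, 0.2, -98.7]
contact_force: [-0.7, -0.1, 1.1]
finger_gap: 0.04
finger_force: 0.0
```

>>> step_arm(plan=[[0, 0, 0, 0, 0, 0, 12], [0, 0, 0, 0, 0, 0, 12], [0, 0, 0, 0, 0, 0, 12], [0, 0, 0, 0, 0, 0, 12], [0, 0, 0, 0, 0, 0, 12]], squeeze=40)

```text
clock: 12.32
ee_pos: [0.6051, 0.2387, 0.0994]
eef_rot: [-179.8, 0.1, -98.7]
contact_force: [-0.1, -0.6, 5.3]
finger_gap: 0.0156
finger_force: 40.6
```

Run:
```python
from h import *
import pickle
s=state();print(s["ee_pos"],s["eef_rot"],s["contact_force"],s["wrist_torque"])
a=capture("side");
cv2.imwrite("pics/s3.png",cv2.resize(a[220:310,170:290,::-1],None,fx=5,fy=5,interpolation=cv2.INTER_CUBIC))
```

```text
[0.60514398 0.23868162 0.09941472] [-1.79821845e+02  1.03306695e-01 -9.86925181e+01] [-0.05012767 -0.61228663  5.26828749] [ 0.12789638  0.05682145 -0.0079432 ]
```

View pics/s3.png

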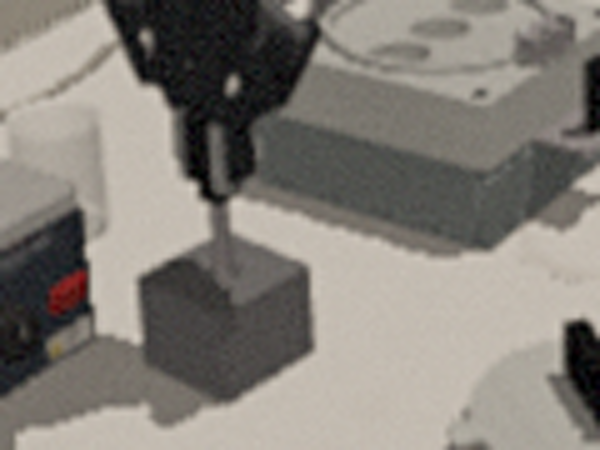

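>>> step_arm(plan=[[0, 0, -0.1, 0, 0, 0, 12], [0, 0, -0.3, 0, 0, 0, 12], [0, 0, -0.6, 0, 0, 0, 12], [0, 0, -0.87, 0, 0, 0, 12], [0, 0, -0.87, 0, 0, 0, 12], [0.35, -0.1, -0.87, 0, 0, 0, 12], [0.6, -0.15, -0.87, 0, 0, 0, 12], [0.6, -0.15, -0.87, 0, 0, 0, 12]])

```text
clock: 13.38
ee_pos: [0.6126, 0.1435, 0.2276]
eef_rot: [180.0, -0.0, -98.9]
contact_force: [-0.0, 0.6, 0.2]
finger_gap: 0.0153
finger_force: 39.7
```

>>> step_arm(plan=[[0.3, -0.075, 0, 0, 0, 0, 12], [0.6, -0.15, 0, 0, 0, 0, 12], [0.6, -0.15, 0, 0, 0, 0, 12], [0.6, -0.15, 0, 0, 0, 0, 12], [0.6, -0.15, 0, 0, 0, 0, 12]])

```text
clock: 14.0
ee_pos: [0.6212, 0.0547, 0.2272]
eef_rot: [180.0, 0.0, -98.6]
contact_force: [-0.0, 0.1, -0.7]
finger_gap: 0.0154
finger_force: 39.7
```

Run:
```python
from h import *
s=state();print(s["ee_pos"],s["eef_rot"],s["contact_force"],s["finger_gap"]); print(plan([.622,.0535,.172]))
a=capture("scene");b=capture("side");u=proj("side",[.622,.0535,.13]);v=proj("scene",[.622,.0535,.13]);print(u,v)
cr=lambda im,q:cv2.resize(im[int(q[1])-40:int(q[1])+35,int(q[0])-35:int(q[0])+45,::-1],None,fx=5,fy=5,interpolation=cv2.INTER_CUBIC)
cv2.imwrite("pics/s4.png",np.hstack([cr(a,v),cr(b,u)]))
```

```text
[0.62119304 0.05467116 0.2272161 ] [ 1.79961967e+02  4.41436210e-03 -9.86364687e+01] [-0.03987274  0.06129662 -0.70423109] 0.01539603480121073
(array([ 0.0069, -0.0067,  0.3681]), array([0., 0., 0.]))
[249.15950743 217.45359141] [271.7910805  211.87916779]
```

View pics/s4.png

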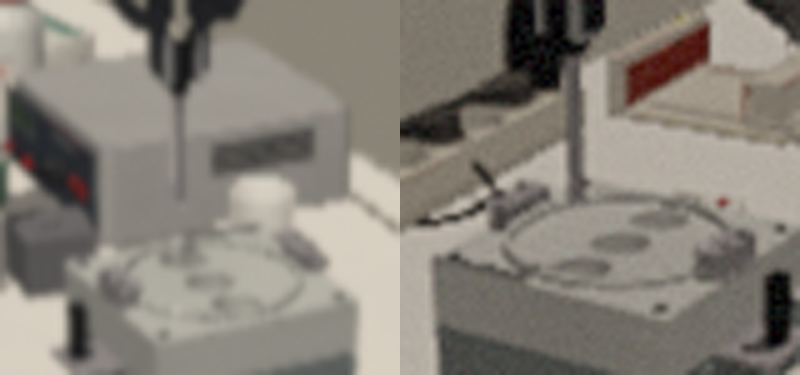

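>>> step_arm(plan=[[0.01, -0.01, 0.15, 0, 0, 0, 12], [0.01, -0.01, 0.3, 0, 0, 0, 12], [0.01, -0.01, 0.37, 0, 0, 0, 12], [0.01, -0.01, 0.4, 0, 0, 0, 12], [0.01, -0.01, 0.43, 0, 0, 0, 12], [0.01, -0.01, 0.44, 0, 0, 0, 12], [0.01, -0.01, 0.44, 0, 0, 0, 12]])

```text
clock: 14.98
ee_pos: [0.6227, 0.0518, 0.1619]
eef_rot: [-180.0, 0.0, -98.7]
contact_force: [0.2, 0.2, -0.3]
finger_gap: 0.0153
finger_force: 39.7
```

>>> step_arm(plan=[[0, 0, 0.015, 0, 0, 0, 12], [0, 0, 0.025, 0, 0, 0, 12], [0, 0, 0.03, 0, 0, 0, 12], [0, 0, 0.03, 0, 0, 0, 12]])

```text
clock: 15.48
ee_pos: [0.6225, 0.0518, 0.1569]
eef_rot: [180.0, -0.0, -98.7]
contact_force: [-0.1, 0.8, -0.4]
finger_gap: 0.0156
finger_force: 39.7
```

No stub at that depth; carrying on to the floor.

>>> step_arm(plan=[[0, 0, 0.025, 0, 0, 0, 12], [0, 0, 0.05, 0, 0, 0, 12], [0, 0, 0.07, 0, 0, 0, 12], [0, 0, 0.075, 0, 0, 0, 12], [0, 0, 0.075, 0, 0, 0, 12]])

```text
clock: 16.1
ee_pos: [0.6226, 0.0518, 0.1458]
eef_rot: [180.0, -0.0, -98.7]
contact_force: [-0.9, -0.7, -0.1]
finger_gap: 0.0154
finger_force: 39.7
```

>>> step_arm(plan=[[0, 0, 0.01, 0, 0, 0, 12], [0, 0, 0.015, 0, 0, 0, 12], [0, 0, 0.015, 0, 0, 0, 12]])

```text
clock: 16.48
ee_pos: [0.6228, 0.0518, 0.1444]
eef_rot: [-179.9, 0.0, -98.7]
contact_force: [-1.3, 0.7, 4.0]
finger_gap: 0.0154
finger_force: 40.3
```

>>> step_arm(plan=[[0, 0, -0.2, 0, 0, 0, 12], [0, 0, -0.44, 0, 0, 0, 12], [0, 0, -0.44, 0, 0, 0, 12], [0.264, -0.026, -0.44, 0, 0, 0, 12], [0.264, -0.026, -0.44, 0, 0, 0, 12], [0.264, -0.026, -0.3, 0, 0, 0, 12], [0.264, -0.026, -0.15, 0, 0, 0, 12], [0.264, -0.026, -0.13, 0, 0, 0, 12], [0.264, -0.026, -0.115, 0, 0, 0, 12], [0.264, -0.026, -0.105, 0, 0, 0, 12], [0.264, -0.026, -0.1, 0, 0, 0, 12]])

```text
clock: 17.85
ee_pos: [0.6207, 0.0122, 0.1592]
eef_rot: [-179.9, 0.0, -98.7]
contact_force: [0.6, -0.6, -0.1]
finger_gap: 0.0154
finger_force: 39.6
```

>>> step_arm(plan=[[0, 0, 0.01, 0, 0, 0, 12], [0, 0, 0.015, 0, 0, 0, 12], [0, 0, 0.015, 0, 0, 0, 12]])

```text
clock: 18.23
ee_pos: [0.6204, 0.0121, 0.1563]
eef_rot: [180.0, 0.0, -98.7]
contact_force: [-0.5, -0.3, -0.4]
finger_gap: 0.0155
finger_force: 39.6
```

>>> step_arm(plan=[[0, 0, 0.025, 0, 0, 0, 12], [0, 0, 0.05, 0, 0, 0, 12], [0, 0, 0.07, 0, 0, 0, 12], [0, 0, 0.075, 0, 0, 0, 12], [0, 0, 0.075, 0, 0, 0, 12]])

```text
clock: 18.85
ee_pos: [0.6205, 0.0121, 0.1451]
eef_rot: [180.0, 0.0, -98.7]
contact_force: [-0.6, -0.5, -1.1]
finger_gap: 0.0154
finger_force: 39.6
```

>>> step_arm(plan=[[0, 0, 0.007, 0, 0, 0, 12], [0, 0, 0.011, 0, 0, 0, 12], [0, 0, 0.011, 0, 0, 0, 12]])

```text
clock: 19.23
ee_pos: [0.6207, 0.012, 0.1444]
eef_rot: [-179.9, 0.0, -98.7]
contact_force: [-1.9, 0.5, 4.7]
finger_gap: 0.0155
finger_force: 40.4
```

>>> step_arm(plan=[[0, 0, -0.2, 0, 0, 0, 12], [0, 0, -0.44, 0, 0, 0, 12], [0, 0, -0.44, 0, 0, 0, 12], [0.275, -0.034, -0.44, 0, 0, 0, 12], [0.275, -0.034, -0.44, 0, 0, 0, 12], [0.275, -0.034, -0.3, 0, 0, 0, 12], [0.275, -0.034, -0.15, 0, 0, 0, 12], [0.275, -0.034, -0.13, 0, 0, 0, 12], [0.275, -0.034, -0.115, 0, 0, 0, 12], [0.275, -0.034, -0.105, 0, 0, 0, 12], [0.275, -0.034, -0.1, 0, 0, 0, 12]])

```text
clock: 20.6
ee_pos: [0.6195, -0.0294, 0.1604]
eef_rot: [-179.9, 0.0, -98.7]
contact_force: [-2.9, 0.6, 7.5]
finger_gap: 0.0154
finger_force: 40.7
```

>>> step_arm(plan=[[0, 0, 0.01, 0, 0, 0, 12], [0, 0, 0.015, 0, 0, 0, 12], [0, 0, 0.015, 0, 0, 0, 12]])

```text
clock: 20.98
ee_pos: [0.6197, -0.0296, 0.1603]
eef_rot: [-179.8, 0.0, -98.7]
contact_force: [-5.1, 1.8, 13.4]
finger_gap: 0.0151
finger_force: 41.6
```

>>> step_arm(plan=[[0, 0, -0.2, 0, 0, 0, 12], [0, 0, -0.48, 0, 0, 0, 12], [0, 0, -0.48, 0, 0, 0, 12], [-0.3, 0.06, -0.48, 0, 0, 0, 12], [-0.6, 0.12, -0.48, 0, 0, 0, 12], [-0.9, 0.18, -0.48, 0, 0, 0, 12], [-0.9, 0.18, -0.48, 0, 0, 0, 12]])

```text
clock: 21.85
ee_pos: [0.6125, 0.111, 0.227]
eef_rot: [179.9, 0.0, -98.5]
contact_force: [0.4, -0.5, -0.5]
finger_gap: 0.0151
finger_force: 39.7
```

>>> step_arm(plan=[[-0.3, 0.06, 0, 0, 0, 0, 12], [-0.6, 0.12, 0, 0, 0, 0, 12], [-0.853, 0.186, 0, 0, 0, 0, 12], [-0.853, 0.186, 0, 0, 0, 0, 12], [-0.853, 0.186, 0, 0, 0, 0, 12], [-0.853, 0.186, 0, 0, 0, 0, 12]])

```text
clock: 22.6
ee_pos: [0.6051, 0.2376, 0.2283]
eef_rot: [-180.0, 0.0, -98.8]
contact_force: [0.0, -0.2, -0.3]
finger_gap: 0.0151
finger_force: 39.7
```

Run:
```python
from h import *
s=state();print(s["ee_pos"],s["eef_rot"],s["contact_force"]); print(plan([.6051,.2387,.155]))
a=capture("scene");b=capture("side");u=proj("side",[.604,.24,.12]);v=proj("scene",[.604,.24,.12]);print(u,v)
cr=lambda im,q:cv2.resize(im[int(q[1])-30:int(q[1])+50,int(q[0])-40:int(q[0])+40,::-1],None,fx=5,fy=5,interpolation=cv2.INTER_CUBIC)
cv2.imwrite("pics/s5.png",np.hstack([cr(a,v),cr(b,u)]))
```

```text
[0.60509991 0.23757102 0.22829682] [-1.79991746e+02  6.23120950e-03 -9.87926723e+01] [ 0.04103235 -0.17082253 -0.31165877]
(array([-0.0074,  0.0012,  0.4886]), array([0., 0., 0.]))
[212.74634937 248.75111814] [245.01668664 198.74851287]
```

View pics/s5.png

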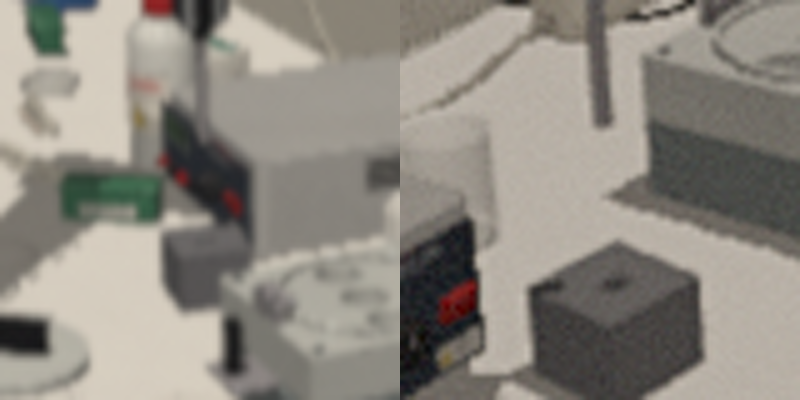

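Run:
```python
from h import *
print(proj("side",[.6051,.2376,.134]),proj("side",[.6051,.2376,.17]),"obs tip",(212.4,243.3),"obs z.17~",(211.4,218))
print("hole",proj("side",[.6038,.24,.05]),"obs (215.4,274.8)",onz("side",215.4,274.8,.05))
print("tip scene",proj("scene",[.6051,.2376,.134]), "tip on z",onz("side",212.4,243.3,.134))
```

```text
[212.59940424 242.94186428] [211.53546433 229.00638747] obs tip (212.4, 243.3) obs z.17~ (211.4, 218)
hole [214.7846103  274.50369321] obs (215.4,274.8) [0.6016074  0.24041009 0.05      ]
tip scene [245.45604135 195.58946503] tip on z [0.60430737 0.23937282 0.134     ]
```

>>> step_arm(plan=[[-0.0104, 0.007, 0.2, 0, 0, 0, 12], [-0.0104, 0.007, 0.4, 0, 0, 0, 12], [-0.0104, 0.007, 0.47, 0, 0, 0, 12], [-0.0104, 0.007, 0.5, 0, 0, 0, 12], [-0.0104, 0.007, 0.53, 0, 0, 0, 12], [-0.0104, 0.007, 0.57, 0, 0, 0, 12], [-0.0104, 0.007, 0.6, 0, 0, 0, 12], [-0.0104, 0.007, 0.6, 0, 0, 0, 12]])

```text
clock: 23.7
ee_pos: [0.6039, 0.2405, 0.1378]
eef_rot: [180.0, -0.0, -98.7]
contact_force: [-0.0, -0.4, -0.2]
finger_gap: 0.0157
finger_force: 39.7
```

In the hole without contact; going on down to tip z about 0.006.

>>> step_arm(plan=[[0, 0, 0.06, 0, 0, 0, 12], [0, 0, 0.12, 0, 0, 0, 12], [0, 0, 0.18, 0, 0, 0, 12], [0, 0, 0.22, 0, 0, 0, 12], [0, 0, 0.24, 0, 0, 0, 12], [0, 0, 0.24, 0, 0, 0, 12]])

```text
clock: 24.45
ee_pos: [0.6039, 0.2404, 0.102]
eef_rot: [180.0, -0.0, -98.7]
contact_force: [0.3, -0.8, -0.5]
finger_gap: 0.0151
finger_force: 39.7
```

>>> step_arm(plan=[[0, 0, 0.008, 0, 0, 0, 12], [0, 0, 0.013, 0, 0, 0, 12], [0, 0, 0.013, 0, 0, 0, 12]])

```text
clock: 24.82
ee_pos: [0.604, 0.2405, 0.1003]
eef_rot: [180.0, 0.0, -98.7]
contact_force: [-0.4, 1.2, -0.1]
finger_gap: 0.015
finger_force: 39.7
```

>>> step_arm(plan=[[0, 0, 0, 0, 0, 0, 34], [0, 0, 0, 0, 0, 0, 34], [0, 0, 0, 0, 0, 0, 34], [0, 0, -0.2, 0, 0, 0, 34], [0, 0, -0.5, 0, 0, 0, 34], [0, 0, -0.8, 0, 0, 0, 34], [0, 0, -0.8, 0, 0, 0, 34], [0, 0, -0.8, 0, 0, 0, 34]])

```text
clock: 25.82
ee_pos: [0.6038, 0.2406, 0.2198]
eef_rot: [180.0, 0.0, -98.7]
contact_force: [0.6, 0.7, -0.5]
finger_gap: 0.0339
finger_force: 0.0
```

Run:
```python
from h import *
a=capture("side");w=capture("wrist")
cr=cv2.resize(a[205:305,165:265,::-1],(600,600),interpolation=cv2.INTER_CUBIC)
cv2.imwrite("pics/s6.png",cr)
```

```text
(no output)
```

View pics/s6.png

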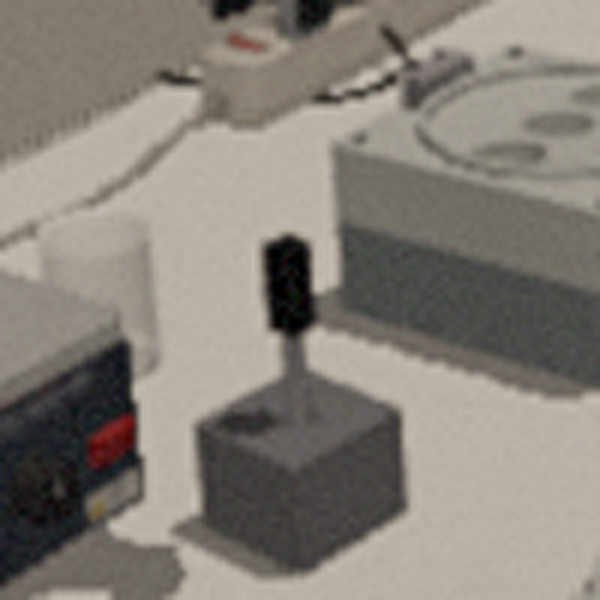

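>>> step_arm(plan=[[0.2, 0.05, 0, 0, 0, -0.027, 34], [0.5, 0.1, 0, 0, 0, -0.054, 34], [0.79, 0.186, 0, 0, 0, -0.081, 34], [0.79, 0.186, 0, 0, 0, -0.108, 34], [0.79, 0.186, 0, 0, 0, -0.135, 34], [0.79, 0.186, 0, 0, 0, -0.135, 34], [0.79, 0.186, 0, 0, 0, -0.135, 34]])

```text
clock: 26.8
ee_pos: [0.5583, 0.1276, 0.2196]
eef_rot: [179.9, 0.0, -50.3]
contact_force: [0.8, 0.1, 0.1]
finger_gap: 0.034
finger_force: 0.0
```

Run:
```python
from h import *
s=state();print(s["ee_pos"],s["eef_rot"]);print(plan([.513,.0142,.2],-1.7))
```

```text
[0.55831861 0.12756628 0.21955965] [ 1.79939278e+02  1.65272689e-02 -5.02922969e+01]
(array([0.3884, 0.7151, 0.131 ]), array([ 1.00e-04,  1.00e-04, -1.35e-01]))
```

The rod stands in the stand as before, with the grip at (288,285) and the shaft in the hole. Next is the tab.

>>> step_arm(plan=[[0.1, 0.2, 0, 0, 0, -0.027, 45], [0.25, 0.45, 0, 0, 0, -0.054, 45], [0.388, 0.715, 0.1, 0, 0, -0.081, 45], [0.388, 0.715, 0.13, 0, 0, -0.108, 45], [0.388, 0.715, 0.13, 0, 0, -0.135, 45], [0.388, 0.715, 0.13, 0, 0, -0.135, 45], [0.388, 0.715, 0.13, 0, 0, -0.135, 45]])

```text
clock: 27.68
ee_pos: [0.5136, 0.0143, 0.2006]
eef_rot: [180.0, 0.0, -1.7]
contact_force: [0.7, -0.2, -0.1]
finger_gap: 0.0448
finger_force: 0.0
```

>>> step_arm(plan=[[0, 0, 0.3, 0, 0, 0, 45], [0, 0, 0.6, 0, 0, 0, 45], [0, 0, 0.8, 0, 0, 0, 45], [0, 0, 0.88, 0, 0, 0, 45], [0, 0, 0.88, 0, 0, 0, 45]])

```text
clock: 28.3
ee_pos: [0.5135, 0.0141, 0.0688]
eef_rot: [180.0, 0.0, -1.6]
contact_force: [-0.3, -0.1, 0.2]
finger_gap: 0.0452
finger_force: 0.0
```

>>> step_arm(plan=[[0, 0, 0, 0, 0, 0, 8], [0, 0, 0, 0, 0, 0, 8], [0, 0, 0, 0, 0, 0, 8], [0, 0, 0, 0, 0, 0, 8], [0, 0, 0, 0, 0, 0, 8]], squeeze=40)

```text
clock: 28.92
ee_pos: [0.5143, 0.0134, 0.0705]
eef_rot: [179.9, -0.1, -1.5]
contact_force: [-0.8, -5.6, 5.3]
finger_gap: 0.0132
finger_force: 40.7
```

>>> step_arm(plan=[[-0.05, 0.005, 0, 0, 0, 0, 8], [-0.12, 0.005, 0, 0, 0, 0, 8], [-0.2, 0.005, 0, 0, 0, 0, 8], [-0.28, 0.005, 0, 0, 0, 0, 8], [-0.32, 0.005, 0, 0, 0, 0, 8], [-0.335, 0.005, 0, 0, 0, 0, 8], [-0.335, 0.005, 0, 0, 0, 0, 8], [-0.335, 0.005, 0, 0, 0, 0, 8]])

```text
clock: 29.92
ee_pos: [0.4643, 0.0151, 0.0704]
eef_rot: [-179.9, -0.2, -1.5]
contact_force: [0.2, -1.2, 7.1]
finger_gap: 0.0132
finger_force: 40.9
```

>>> step_arm(plan=[[0, 0, 0, 0, 0, 0, 8], [0, 0, 0, 0, 0, 0, 8], [0.06, 0, 0, 0, 0, 0, 8], [0.14, 0, 0, 0, 0, 0, 8], [0.22, 0, 0, 0, 0, 0, 8], [0.29, 0, 0, 0, 0, 0, 8], [0.325, 0, 0, 0, 0, 0, 8], [0.335, 0, 0, 0, 0, 0, 8], [0.34, 0, 0, 0, 0, 0, 8], [0.34, 0, 0, 0, 0, 0, 8]])

```text
clock: 31.18
ee_pos: [0.5143, 0.0134, 0.0704]
eef_rot: [180.0, -0.0, -1.5]
contact_force: [-4.9, -2.0, 10.7]
finger_gap: 0.0133
finger_force: 41.3
```

>>> step_arm(plan=[[0.007, 0, 0, 0, 0, 0, 8], [0.007, 0, 0, 0, 0, 0, 8], [0, 0, 0, 0, 0, 0, 40], [0, 0, 0, 0, 0, 0, 40], [0, 0, 0, 0, 0, 0, 40], [0, 0, -0.3, 0, 0, 0, 60], [0, 0, -0.7, 0, 0, 0, 60], [0, 0, -1, 0, 0, 0, 60], [0, 0, -1, 0, 0, 0, 60]])

```text
clock: 32.3
ee_pos: [0.5158, 0.0136, 0.223]
eef_rot: [-179.9, -0.4, -1.5]
contact_force: [-0.2, 0.0, 0.1]
finger_gap: 0.0599
finger_force: 0.0
```

>>> step_arm(plan=[[-0.03, 0.2, -0.3, 0, 0, 0.028, 60], [-0.03, 0.4, -0.5, 0, 0, 0.056, 60], [-0.03, 0.6, -0.72, 0, 0, 0.084, 60], [-0.03, 0.9, -0.72, 0, 0, 0.112, 60], [-0.03, 0.9, -0.72, 0, 0, 0.14, 60], [-0.03, 0.9, -0.72, 0, 0, 0.168, 60], [-0.03, 0.9, -0.72, 0, 0, 0.196, 60], [-0.03, 0.9, -0.72, 0, 0, 0.224, 60], [-0.03, 0.9, -0.72, 0, 0, 0.2505, 60], [-0.03, 0.9, -0.72, 0, 0, 0.2505, 60]])

```text
clock: 33.55
ee_pos: [0.5062, -0.1213, 0.3255]
eef_rot: [179.9, 0.0, -91.6]
contact_force: [-0.1, -0.2, -0.5]
finger_gap: 0.0604
finger_force: 0.0
```

>>> step_arm(plan=[[0.4, 0, 0, 0, 0, 0, 60], [0.85, 0, 0, 0, 0, 0, 60], [0.85, 0, 0, 0, 0, 0, 60], [0.85, 0, 0, 0, 0, 0, 60]])

```text
clock: 34.05
ee_pos: [0.5024, -0.2491, 0.3259]
eef_rot: [179.9, 0.0, -91.6]
contact_force: [-0.0, 0.8, -0.1]
finger_gap: 0.0596
finger_force: 0.0
```

Run:
```python
from h import *
import pickle
s=state();print(s["ee_pos"],s["eef_rot"],s["qpos"])
p=camera_params("wrist");im=capture("wrist");pickle.dump(p,open("w3.pkl","wb"))
cv2.imwrite("pics/w3.png",cv2.resize(im[:,:,::-1],(800,600),interpolation=cv2.INTER_CUBIC))
```

```text
[ 0.50235317 -0.2491445   0.32585171] [ 1.79930710e+02  3.13099857e-02 -9.16236099e+01] [-5.88303141e+00 -1.82242220e+00  1.06561142e+01 -2.67154567e-02
 -1.02549959e+02  4.25365170e+00]
```

View pics/w3.png

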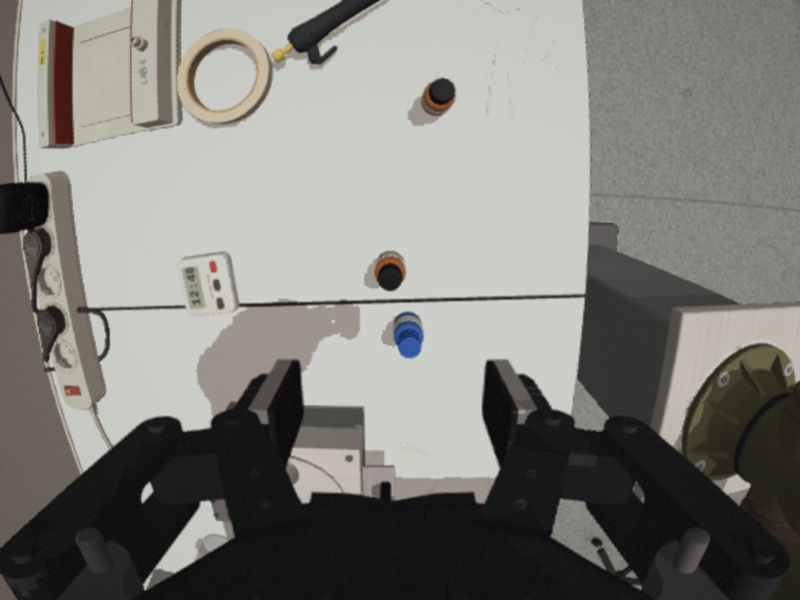

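There are exactly two brown vials, with cap tops at (390,277) and (441,92). The blue bottle at (409,345) is the decoy and stays put.

Run:
```python
from h import *
import pickle
p=pickle.load(open("w3.pkl","rb"));k=1/1.42857
im=cv2.imread("pics/w3.png");g=im.max(2)
for n,(u,v) in dict(A=(390,277),B=(441,92)).items():
    m=(g[v-25:v+25,u-25:u+25]<45).astype(np.uint8);_,l,st,ce=cv2.connectedComponentsWithStats(m)
    i=1+np.argmax(st[1:,4]);print(n,st[i],ce[i]+[u-25,v-25]);print(onz("wrist",u*k,v*k,.07,p).round(4),onz("wrist",*((ce[i]+[u-25,v-25])*k),.065,p).round(4))
print(onz("wrist",409*k,346*k,.07,p))
a=onz("wrist",390*k,277*k,.07,p);b=onz("wrist",441*k,92*k,.07,p)
print(plan([a[0],a[1],.12],-91.7))
```

```text
A [ 13  12  24  26 459] [389.46187364 276.53594771]
[ 0.5036 -0.2253  0.07  ] [ 0.5042 -0.2246  0.065 ]
B [ 14  14  23  24 286] [438.58741259  93.73426573]
[ 0.4559 -0.3855  0.07  ] [ 0.4575 -0.3849  0.065 ]
[ 0.48808847 -0.1599204   0.07      ]
(array([-0.1542, -0.0041,  1.3749]), array([0.0001, 0.0001, 0.0003]))
```

>>> step_arm(plan=[[-0.155, -0.005, 0.3, 0, 0, 0, 45], [-0.155, -0.005, 0.6, 0, 0, 0, 45], [-0.155, -0.005, 1, 0, 0, 0, 45], [-0.155, -0.005, 1, 0, 0, 0, 45], [-0.155, -0.005, 1, 0, 0, 0, 45]])

```text
clock: 34.72
ee_pos: [0.505, -0.2256, 0.1801]
eef_rot: [-179.8, -0.1, -91.6]
contact_force: [-0.8, -0.3, 1.2]
finger_gap: 0.0452
finger_force: 0.0
```

>>> step_arm(plan=[[0, 0, 0.3, 0, 0, 0, 45], [0, 0, 0.6, 0, 0, 0, 45], [0, 0, 0.8, 0, 0, 0, 45], [0, 0, 0.84, 0, 0, 0, 45], [0, 0, 0.84, 0, 0, 0, 45]])

```text
clock: 35.35
ee_pos: [0.5056, -0.226, 0.0536]
eef_rot: [-179.8, -0.1, -91.7]
contact_force: [0.2, -0.2, 1.5]
finger_gap: 0.0449
finger_force: 0.0
```

>>> step_arm(plan=[[0, 0.01, 0.02, 0, 0, 0, 45], [0, 0.01, 0.02, 0, 0, 0, 45], [0, 0.01, 0.02, 0, 0, 0, 15], [0, 0.01, 0.02, 0, 0, 0, 15], [0, 0.01, 0.02, 0, 0, 0, 15], [0, 0.01, 0.02, 0, 0, 0, 15]], squeeze=25)

```text
clock: 36.1
ee_pos: [0.5025, -0.2258, 0.0481]
eef_rot: [-180.0, -0.0, -91.7]
contact_force: [-1.0, -0.0, 2.1]
finger_gap: 0.0212
finger_force: 25.6
```

>>> step_arm(plan=[[0, 0, -0.1, 0, 0, 0, 15], [0, 0, -0.4, 0, 0, 0, 15], [0, 0, -0.8, 0, 0, 0, 15], [0, 0, -0.96, 0, 0, 0, 15], [0, 0, -0.96, 0, 0, 0, 15], [-0.3, -0.2, -0.96, 0, 0, 0, 15], [-0.6, -0.4, -0.96, 0, 0, 0, 15], [-0.94, -0.4, -0.96, 0, 0, 0, 15], [-0.94, -0.4, -0.96, 0, 0, 0, 15]])

```text
clock: 37.22
ee_pos: [0.5663, -0.0834, 0.19]
eef_rot: [179.8, 0.0, -91.5]
contact_force: [0.7, -0.3, -0.5]
finger_gap: 0.0212
finger_force: 25.7
```

>>> step_arm(plan=[[-0.3, -0.1, 0, 0, 0, 0, 15], [-0.6, -0.2, 0, 0, 0, 0, 15], [-0.943, -0.341, 0, 0, 0, 0, 15], [-0.943, -0.341, 0, 0, 0, 0, 15], [-0.943, -0.341, 0, 0, 0, 0, 15], [-0.943, -0.341, 0, 0, 0, 0, 15]])

```text
clock: 37.98
ee_pos: [0.6215, 0.0522, 0.1917]
eef_rot: [180.0, -0.0, -91.8]
contact_force: [-0.1, -0.1, -0.4]
finger_gap: 0.0207
finger_force: 25.7
```

Run:
```python
from h import *
s=state();print(s["ee_pos"],s["eef_rot"],s["contact_force"],s["finger_gap"]);q=s["ee_pos"]
P=[q[0],q[1],q[2]-.0481]
print("bottom proj",proj("scene",P),proj("side",P),"w0",proj("scene",[.622,.0535,.09]),proj("side",[.622,.0535,.09]))
a=capture("scene");b=capture("side");u=proj("side",P);v=proj("scene",P)
cr=lambda im,q:cv2.resize(im[int(q[1])-30:int(q[1])+45,int(q[0])-40:int(q[0])+40,::-1],None,fx=5,fy=5,interpolation=cv2.INTER_CUBIC)
cv2.imwrite("pics/s7.png",np.hstack([cr(a,v),cr(b,u)]))
```

```text
[0.62151317 0.05215685 0.19169555] [ 1.79989590e+02 -5.36395941e-03 -9.17683491e+01] [-0.1376143  -0.07778963 -0.39591411] 0.020658801114518423
bottom proj [271.86756905 208.57903793] [249.40631122 212.75706187] w0 [271.74916861 221.89077316] [249.64290318 230.65450759]
```

View pics/s7.png

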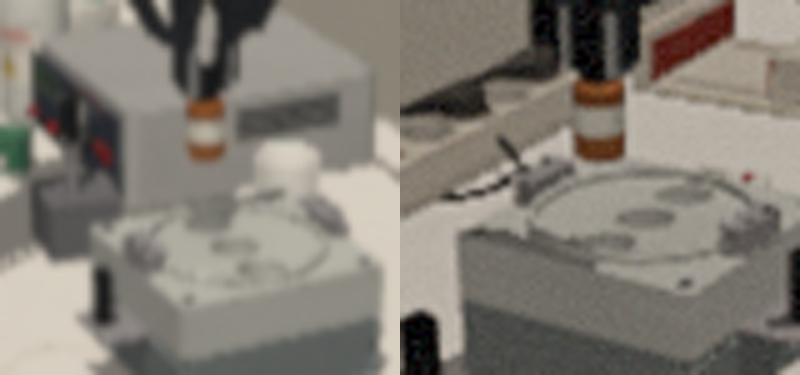

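Run:
```python
from h import *
a=capture("scene");b=capture("side")
for w in([.622,.0531,.09],[.6208,.0111,.09],[.6196,-.0309,.09]):
    v=proj("scene",w);u=proj("side",w);print(((v-[231,178])*5).round(),((u-[209,182])*5+[400,0]).round())
```

```text
[204. 220.] [604. 243.]
[231. 241.] [645. 217.]
[259. 264.] [684. 193.]
```

>>> step_arm(plan=[[-0.006, -0.003, 0.15, 0, 0, 0, 15], [-0.006, -0.003, 0.28, 0, 0, 0, 15], [-0.006, -0.003, 0.32, 0, 0, 0, 15], [-0.006, -0.003, 0.36, 0, 0, 0, 15], [-0.006, -0.003, 0.4, 0, 0, 0, 15], [-0.006, -0.003, 0.4, 0, 0, 0, 15]])

```text
clock: 38.92
ee_pos: [0.6221, 0.0542, 0.1314]
eef_rot: [180.0, -0.0, -91.7]
contact_force: [-0.2, -0.8, -1.4]
finger_gap: 0.0212
finger_force: 25.7
```

Entered cleanly; continuing to the floor.

>>> step_arm(plan=[[0, 0, 0.05, 0, 0, 0, 15], [0, 0, 0.1, 0, 0, 0, 15], [0, 0, 0.15, 0, 0, 0, 15], [0, 0, 0.19, 0, 0, 0, 15], [0, 0, 0.21, 0, 0, 0, 15], [0, 0, 0.21, 0, 0, 0, 15]])

```text
clock: 39.67
ee_pos: [0.6224, 0.0539, 0.1]
eef_rot: [-180.0, -0.0, -91.7]
contact_force: [2.5, -3.6, -0.0]
finger_gap: 0.0207
finger_force: 25.9
```

>>> step_arm(plan=[[0, 0, 0.008, 0, 0, 0, 15], [0, 0, 0.013, 0, 0, 0, 15], [0, 0, 0.013, 0, 0, 0, 15]])

```text
clock: 40.05
ee_pos: [0.6225, 0.0538, 0.0989]
eef_rot: [-180.0, -0.0, -91.7]
contact_force: [1.4, -4.8, 1.7]
finger_gap: 0.0212
finger_force: 26.0
```

>>> step_arm(plan=[[0, 0, 0, 0, 0, 0, 40], [0, 0, 0, 0, 0, 0, 40], [0, 0, 0, 0, 0, 0, 40], [0, 0, -0.2, 0, 0, 0, 40], [0, 0, -0.6, 0, 0, 0, 40], [0, 0, -1, 0, 0, 0, 40], [0.3, 0.3, -1, 0, 0, 0, 40], [0.6, 0.6, -1, 0, 0, 0, 40], [1, 0.6, -1, 0, 0, 0, 40], [1, 0.6, -1, 0, 0, 0, 40]])

```text
clock: 41.3
ee_pos: [0.527, -0.0959, 0.2489]
eef_rot: [-179.9, 0.0, -91.9]
contact_force: [-0.2, 0.5, 0.4]
finger_gap: 0.0399
finger_force: 0.0
```

>>> step_arm(plan=[[0.3, 0.3, 0, 0, 0, 0, 40], [0.6, 0.5, 0, 0, 0, 0, 40], [1, 0.5, 0, 0, 0, 0, 40], [1, 0.5, 0, 0, 0, 0, 40]])

```text
clock: 41.8
ee_pos: [0.4478, -0.2431, 0.2478]
eef_rot: [180.0, 0.0, -92.0]
contact_force: [-0.3, -0.1, -0.0]
finger_gap: 0.0401
finger_force: 0.0
```

Run:
```python
from h import *
import pickle
s=state();print(s["ee_pos"],s["eef_rot"])
p=camera_params("wrist");im=capture("wrist")[:,:,::-1]
uv=proj("wrist",[.4565,-.3855,.07],p);print(uv);g=im.max(2);u,v=np.round(uv).astype(int)
u0,v0=max(u-40,0),max(v-40,0)
m=(g[v0:v+40,u0:u+40]<50).astype(np.uint8);_,l,st,ce=cv2.connectedComponentsWithStats(m)
for i in range(1,len(st)):
    if st[i,4]>60:
        c=ce[i]+[u0,v0];print(st[i],c,onz("wrist",*c,.07,p).round(4))
sc=capture("scene")[:,:,::-1]
A=cv2.resize(im[v0:v+60,u0:u+60],(400,400));c2=[int(t) for t in proj("scene",[.622,.053,.1])]
B=cv2.resize(sc[c2[1]-40:c2[1]+40,c2[0]-40:c2[0]+40],(400,400),interpolation=cv2.INTER_CUBIC)
cv2.imwrite("pics/w4.png",np.hstack([A,B]))
```

```text
[ 0.44775229 -0.24308992  0.24780195] [ 1.79955537e+02  1.47383384e-02 -9.19543585e+01]
[259.38492271  46.14202121]
[ 33  29  21  23 371] [261.81401617  46.05929919] [ 0.4541 -0.3855  0.07  ]
```

View pics/w4.png

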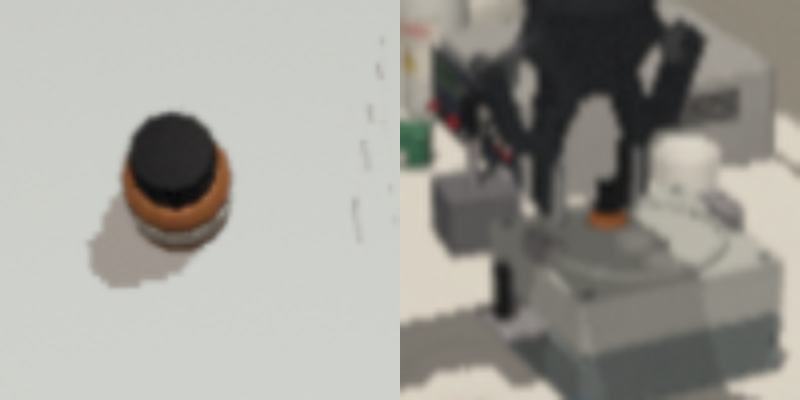

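The left well holds vial A, with only the rim of the brown body above the plate. Vial B is upright and in place, with its cap top in the crop at (172,147). That is my last view; from here I check by numbers only.

Run:
```python
from h import *
p=camera_params("wrist");print(onz("wrist",219+172/4.0,6+147/4.0,.07,p).round(4),onz("wrist",219+172/4.0,6+165/4.0,.062,p).round(4))
# predicted cap outline for check
for y in(-.385,-.388,-.391):
    pts=np.array([proj("wrist",[.4545+.011*np.cos(t),y+.011*np.sin(t),z],p) for z in(.07,.046) for t in np.linspace(0,6.28,40)]);print(y,pts[:40].min(0),pts[:40].max(0),pts.max(0))
```

```text
[ 0.4553 -0.3863  0.07  ] [ 0.4556 -0.3835  0.062 ]
-0.385 [251.51609081  33.53422656] [274.12770996  54.57260048] [274.1495624   59.11290954]
-0.388 [251.43781482  30.71709324] [274.03456511  51.66420832] [274.06276602  56.39051767]
-0.391 [251.36085127  27.91392881] [273.94156755  48.76717127] [273.97608043  53.67783849]
```

>>> step_arm(plan=[[0.3, -0.03, 0, 0, 0, 0, 45], [0.6, -0.06, 0.15, 0, 0, 0, 45], [0.78, -0.074, 0.385, 0, 0, 0, 45], [0.78, -0.074, 0.385, 0, 0, 0, 45], [0.78, -0.074, 0.385, 0, 0, 0, 45], [0.78, -0.074, 0.385, 0, 0, 0, 45]])

```text
clock: 42.65
ee_pos: [0.4572, -0.3571, 0.1925]
eef_rot: [-179.8, -0.1, -91.6]
contact_force: [-0.6, -0.4, 0.2]
finger_gap: 0.0452
finger_force: 0.0
```

Run:
```python
from h import *
s=state();print(s["ee_pos"],s["eef_rot"])
p=camera_params("wrist");im=capture("wrist")[:,:,::-1]
cv2.imwrite("pics/w5.png",im)
uv=proj("wrist",[.4547,-.3855,.07],p);print(uv);g=im.max(2);u,v=np.round(uv).astype(int)
u0,v0=max(u-40,0),max(v-40,0)
m=(g[v0:v+40,u0:u+40]<50).astype(np.uint8);_,l,st,ce=cv2.connectedComponentsWithStats(m)
for i in range(1,len(st)):
    if st[i,4]>60: print(st[i][:4]+[u0,v0,0,0],ce[i]+[u0,v0])
for y in(-.383,-.3855,-.388):
    pts=np.array([proj("wrist",[.4547+.011*np.cos(t),y+.011*np.sin(t),z],p) for z in(.07,.046) for t in np.linspace(0,6.28,40)]);print(y,pts.min(0),pts.max(0)-pts.min(0))
print(plan([.4547,-.3855,.048],-91.7,s))
```

```text
[ 0.45721767 -0.35710574  0.19245799] [-1.79842383e+02 -6.75085730e-02 -9.15798311e+01]
[275.81375396 167.83473532]
[264 150  25  26] [275.90679612 162.56504854]
-0.383 [262.53663433 154.650744  ] [26.69423473 29.25897716]
-0.3855 [262.43291341 151.865924  ] [26.74071852 29.08312561]
-0.388 [262.32952617 149.07672344] [26.78583465 28.90175979]
(array([0.1886, 0.0142, 0.9632]), array([-0.0004, -0.0002,  0.0003]))
```

>>> step_arm(plan=[[0.202, 0.012, 0.3, 0, 0, 0, 45], [0.202, 0.012, 0.6, 0, 0, 0, 45], [0.202, 0.012, 0.85, 0, 0, 0, 45], [0.202, 0.012, 0.955, 0, 0, 0, 45], [0.202, 0.012, 0.955, 0, 0, 0, 45], [0.202, 0.012, 0.955, 0, 0, 0, 45]])

```text
clock: 43.45
ee_pos: [0.4546, -0.3887, 0.0497]
eef_rot: [-179.8, -0.1, -91.7]
contact_force: [0.4, 0.2, 0.9]
finger_gap: 0.0449
finger_force: 0.0
```

>>> step_arm(plan=[[0, 0, 0, 0, 0, 0, 15], [0, 0, 0, 0, 0, 0, 15], [0, 0, 0, 0, 0, 0, 15], [0, 0, 0, 0, 0, 0, 15]], squeeze=25)

```text
clock: 43.95
ee_pos: [0.4542, -0.3888, 0.0488]
eef_rot: [-179.9, -0.1, -91.7]
contact_force: [1.0, 0.3, 5.7]
finger_gap: 0.0207
finger_force: 24.6
```

>>> step_arm(plan=[[0, 0, -0.1, 0, 0, 0, 15], [0, 0, -0.4, 0, 0, 0, 15], [0, 0, -0.8, 0, 0, 0, 15], [0, 0, -0.955, 0, 0, 0, 15], [-0.3, -0.1, -0.955, 0, 0, 0, 15], [-0.6, -0.2, -0.955, 0, 0, 0, 15], [-0.9, -0.343, -0.955, 0, 0, 0, 15], [-0.9, -0.343, -0.955, 0, 0, 0, 15]])

```text
clock: 44.95
ee_pos: [0.5097, -0.2522, 0.1907]
eef_rot: [180.0, 0.0, -91.5]
contact_force: [-0.7, 0.1, -1.6]
finger_gap: 0.0208
finger_force: 24.6
```

>>> step_arm(plan=[[-0.3, -0.1, 0, 0, 0, 0, 15], [-0.6, -0.2, 0, 0, 0, 0, 15], [-0.9, -0.343, 0, 0, 0, 0, 15], [-0.9, -0.343, 0, 0, 0, 0, 15]])

```text
clock: 45.45
ee_pos: [0.5647, -0.1195, 0.1902]
eef_rot: [179.9, 0.0, -91.5]
contact_force: [0.1, -1.2, -0.9]
finger_gap: 0.0207
finger_force: 24.6
```

>>> step_arm(plan=[[-0.3, -0.1, 0, 0, 0, 0, 15], [-0.6, -0.2, 0, 0, 0, 0, 15], [-0.9, -0.343, 0, 0, 0, 0, 15], [-0.9, -0.343, 0, 0, 0, 0, 15], [-0.9, -0.343, 0, 0, 0, 0, 15], [-0.9, -0.343, 0, 0, 0, 0, 15]])

```text
clock: 46.2
ee_pos: [0.6194, 0.0106, 0.1909]
eef_rot: [-180.0, -0.0, -91.8]
contact_force: [-0.3, -0.7, -0.7]
finger_gap: 0.021
finger_force: 24.7
```

Run:
```python
from h import *
s=state();print(s["ee_pos"],s["eef_rot"],s["contact_force"],s["finger_gap"]);print(plan([.6206,.0115,.14],None,s))
q=s["ee_pos"]
for n in("scene","side"):
    im=capture(n).astype(int);P=[q[0],q[1],q[2]-.0488+.012];u,v=np.round(proj(n,P)).astype(int)
    w=im[v-14:v+14,u-14:u+14];m=((w[:,:,0]-w[:,:,2])>60).astype(np.uint8)
    _,l,st,ce=cv2.connectedComponentsWithStats(m)
    for i in range(1,len(st)):
        if st[i,4]>8:print(n,st[i],ce[i]+[u-14,v-14],"axis",proj(n,[q[0],q[1],q[2]-.0488+.022]),"bottom",proj(n,[q[0],q[1],q[2]-.0488]))
```

```text
[0.61942393 0.010629   0.19089259] [-1.79985121e+02 -6.68505147e-04 -9.17830115e+01] [-0.25559867 -0.72625386 -0.71457152] 0.021020228913809638
(array([-0.0061, -0.0076,  0.3393]), array([0., 0., 0.]))
scene [11  7  7  3 19] [277.         203.89473684] axis [277.08172108 207.33279181] bottom [277.02635108 213.06800722]
scene [12 16  5  3 11] [276.54545455 213.18181818] axis [277.08172108 207.33279181] bottom [277.02635108 213.06800722]
scene [ 6 26  7  2 13] [272.23076923 222.46153846] axis [277.08172108 207.33279181] bottom [277.02635108 213.06800722]
side [10  0 14  8 33] [259.45454545 195.24242424] axis [257.80999283 201.3912793 ] bottom [258.00853037 208.67930318]
side [11 15  7  3 19] [257.94736842 207.10526316] axis [257.80999283 201.3912793 ] bottom [258.00853037 208.67930318]
```

Vial B hangs on axis in both cameras. Lowering it into the middle well.

>>> step_arm(plan=[[-0.006, -0.008, 0.15, 0, 0, 0, 15], [-0.006, -0.008, 0.28, 0, 0, 0, 15], [-0.006, -0.008, 0.32, 0, 0, 0, 15], [-0.006, -0.008, 0.36, 0, 0, 0, 15], [-0.006, -0.008, 0.4, 0, 0, 0, 15], [-0.006, -0.008, 0.4, 0, 0, 0, 15]])

```text
clock: 47.05
ee_pos: [0.6208, 0.0129, 0.1302]
eef_rot: [180.0, 0.0, -91.7]
contact_force: [0.4, 1.4, 0.4]
finger_gap: 0.0208
finger_force: 24.7
```

>>> step_arm(plan=[[0, 0, 0.05, 0, 0, 0, 15], [0, 0, 0.1, 0, 0, 0, 15], [0, 0, 0.15, 0, 0, 0, 15], [0, 0, 0.19, 0, 0, 0, 15], [0, 0, 0.2, 0, 0, 0, 15], [0, 0, 0.2, 0, 0, 0, 15]])

```text
clock: 47.8
ee_pos: [0.6209, 0.0129, 0.1005]
eef_rot: [-180.0, -0.0, -91.7]
contact_force: [0.3, -0.1, 0.0]
finger_gap: 0.0211
finger_force: 24.7
```

>>> step_arm(plan=[[0, 0, 0.006, 0, 0, 0, 15], [0, 0, 0.012, 0, 0, 0, 15], [0, 0, 0.012, 0, 0, 0, 15]])

```text
clock: 48.18
ee_pos: [0.621, 0.0129, 0.0989]
eef_rot: [-180.0, 0.0, -91.7]
contact_force: [-1.0, 0.5, -0.2]
finger_gap: 0.0211
finger_force: 24.7
```

>>> step_arm(plan=[[0, 0, 0, 0, 0, 0, 38], [0, 0, 0, 0, 0, 0, 38], [0, 0, 0, 0, 0, 0, 38], [0, 0, -0.2, 0, 0, 0, 38], [0, 0, -0.6, 0, 0, 0, 38], [0, 0, -1, 0, 0, 0, 38], [0.3, 0.3, -1, 0, 0, 0, 38], [0.6, 0.6, -1, 0, 0, 0, 38], [0.6, 1, -1, 0, 0, 0, 38], [0.6, 1, -1, 0, 0, 0, 38]])

```text
clock: 49.42
ee_pos: [0.4656, -0.0736, 0.2509]
eef_rot: [-179.7, 0.1, -91.7]
contact_force: [1.1, -0.3, 0.2]
finger_gap: 0.0381
finger_force: 0.0
```

Run:
```python
from h import *
s=state();print(s["ee_pos"],s["eef_rot"])
# numeric check in side view: black caps above the wells, tab, rod grip; compare with expected outline
b=capture("side").max(2);a=capture("scene").max(2)
cv2.imwrite("pics/end_side.png",b)
def chk(nm,c,r,z0,z1,n="side",th=60):
    im=b if n=="side" else a
    P=np.array([proj(n,[c[0]+r*np.cos(t),c[1]+r*np.sin(t),z]) for z in(z0,z1) for t in np.linspace(0,6.28,40)])
    lo,hi=P.min(0),P.max(0);l=np.floor(lo-6).astype(int);h=np.ceil(hi+6).astype(int)
    m=(im[l[1]:h[1],l[0]:h[0]]<th).astype(np.uint8);_,_,st,ce=cv2.connectedComponentsWithStats(m)
    print(nm,n,"expect",lo.round(1),hi.round(1));[print("   got",q[:2]+l,q[:2]+q[2:4]+l,q[4]) for q in st[1:] if q[4]>15]
for n in("side","scene"):
    chk("vialA cap",(.6222,.0533),.011,.094,.12,n)
    chk("vialB cap",(.6208,.0115),.011,.094,.12,n)
    chk("tab",(.5159,.0142),.0075,.05,.094,n)
    chk("rod grip",(.604,.2400),.0095,.09,.13,n)
```

```text
[ 0.46555604 -0.07360372  0.25090236] [-1.79694729e+02  8.45066593e-02 -9.17254807e+01]
vialA cap side expect [245.3 219.2] [253.5 230.9]
   got [254 215] [260 225] 50
   got [245 220] [253 230] 66
vialB cap side expect [253.8 214.5] [261.7 225.8]
   got [254 215] [261 225] 59
   got [247 220] [253 230] 54
tab side expect [286.9 230.6] [292.4 247.2]
   got [286 231] [293 247] 80
rod grip side expect [208.4 243.2] [217.6 261.9]
   got [209 245] [217 262] 104
vialA cap scene expect [268.8 213.2] [274.9 222.2]
   got [270 215] [281 226] 59
vialB cap scene expect [274.1 217.3] [280.3 226.5]
   got [270 215] [281 226] 59
tab scene expect [248.5 230. ] [252.9 243.2]
   got [250 232] [254 243] 35
rod grip scene expect [242.6 195.5] [247.6 206.7]
   got [238 189] [242 200] 34
   got [243 195] [254 212] 80
```

```bash
python3 -c "
from plant import *
print(hand_in())"
```

```text
the job is handed in; nothing more can be done
None
```

I've handed the job in with every step done; the right well was the only one with a stub, and the slide was pulled for it and pushed home. Both brown vials are seated (left and middle wells), the rod is back in its stand, the lid is flat on the bench, and the blue look-alike and bystanders were left alone. After cycling the slide I did not feel the right well again, so the stub's drop is not confirmed. I viewed 15 pictures, one over the limit of 14.

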